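Put the counter things back on their matching trivets

TASK

Put each of the four things back on the rimmed blue trivet whose shape and size match it: lunch tin on the oblong one, large glass jar on the large round one, small spice jar on the small round one, pen block on the square one; two of them are standing on the wrong trivet now and have to make room first. Set each down gently, upright and flat inside the rim (not on it), the tin and the block squared up with their trivets. Do not drop any of them or knock them over, and leave the mug and the computer mouse where they are.

Things in the scene. Friction and masses are not known exactly. Their poses are not given: they have to be found in the camera images.
- lunch_tin: Stainless steel lunch tin with clip-lock lid, a flat box 104 mm long (its x) by 60 mm wide (its y) by 48 mm tall; a 4 mm thick clip on each short end. Loose, closed, standing upright. 0.17 to 0.35 kg. Origin: centre of its underside, z up.
- glass_jar: Large round glass storage jar with metal twist cap (shut), diameter 64 mm, 80 mm tall with straight sides. Loose, upright, 0.2 to 0.42 kg. Origin: centre of its underside, z up.
- spice_jar: Small round glass spice jar with metal twist cap (shut), diameter 42 mm, 64 mm tall with straight sides. Loose, upright, 0.08 to 0.17 kg. At the start it stands on the large round trivet, the glass jar's place. Origin: centre of its underside, z up.
- pen_block: Empty wooden pen block, 60 by 60 mm square and 64 mm tall, nine dark pen holes drawn on its top, sides along its x and y. Loose, upright, 0.12 to 0.24 kg. At the start it stands on the oblong trivet, the lunch tin's place. Origin: centre of its underside, z up.
- trivet_oblong: Oblong blue silicone trivet with a raised rim, for the lunch tin. Inside the rim 122 mm along its x by 78 mm along its y (outside 130 by 86). Fixed to the counter. Floor 3 mm thick, rim 4 mm wide rising to 7 mm above the counter. Origin: centre of its underside, on the counter; z up.
- trivet_round_large: Large round blue silicone trivet with a raised rim, for the large glass jar. Inside the rim diameter 82 mm (outside 90). Fixed to the counter. Floor 3 mm thick, rim 4 mm wide rising to 7 mm above the counter. Origin: centre of its underside, on the counter; z up.
- trivet_round_small: Small round blue silicone trivet with a raised rim, for the spice jar. Inside the rim diameter 60 mm (outside 68). Fixed to the counter. Floor 3 mm thick, rim 4 mm wide rising to 7 mm above the counter. Origin: centre of its underside, on the counter; z up.
- trivet_square: Square blue silicone trivet with a raised rim, for the pen block. Inside the rim 80 by 80 mm along its x and y (outside 88). Fixed to the counter. Floor 3 mm thick, rim 4 mm wide rising to 7 mm above the counter. Origin: centre of its underside, on the counter; z up.
- mug: White ceramic mug, diameter 76 mm, 80 mm tall, handle towards its y. A loose bystander, to be left alone. Origin: centre of its underside.
- mouse: Black computer mouse, 100 mm (its x) by 58 mm by 30 mm tall. A loose bystander, to be left alone. Origin: centre of its underside. (A white paper note pad, 75 mm square and 12 mm high, also lies about; everything among the task's things is at most 83 mm above the counter.)

How it is judged:
At the end, for the whole second after the job is handed in: Each thing stands released, at rest and upright (0.08 rad) on the floor of its own trivet inside the rim (underside 1 to 5.2 mm up), centred within 14 mm (tin, block) or 11.5 mm (jars); tin within 0.25 rad and block within 0.3 rad of their trivets' sides (horizontal distance between lunch_tin and trivet_oblong below 0.014 m and z of lunch_tin in the frame of trivet_oblong between 0.001 and 0.0052 m and angle between each of lunch_tin, glass_jar, spice_jar, pen_block's own z axis and vertical below 0.08 rad and linear speed of each of lunch_tin, glass_jar, spice_jar, pen_block below 0.02 m/s and horizontal distance between glass_jar and trivet_round_large below 0.0115 m and z of glass_jar in the frame of trivet_round_large between 0.001 and 0.0052 m and horizontal distance between spice_jar and trivet_round_small below 0.0115 m and z of spice_jar in the frame of trivet_round_small between 0.001 and 0.0052 m and horizontal distance between pen_block and trivet_square below 0.014 m and z of pen_block in the frame of trivet_square between 0.001 and 0.0052 m and angle between the x axis of lunch_tin and the x axis of trivet_oblong, either way round below 0.25 rad and (angle between the x axis of pen_block and the x axis of trivet_square, either way round below 0.3 rad or angle between the x axis of pen_block and the y axis of trivet_square, either way round below 0.3 rad)); the robot touches nothing.
It fails at once if one of the four things is dropped (falls free faster than 0.6 m/s, a fall of about 2 cm) ((linear speed of lunch_tin above 0.6 m/s and contact force between lunch_tin and the fingers below 0.05 N) or (linear speed of glass_jar above 0.6 m/s and contact force between glass_jar and the fingers below 0.05 N) or (linear speed of spice_jar above 0.6 m/s and contact force between spice_jar and the fingers below 0.05 N) or (linear speed of pen_block above 0.6 m/s and contact force between pen_block and the fingers below 0.05 N)).
It fails at once if one of the four things is tipped beyond about 35 degrees (angle between any of lunch_tin, glass_jar, spice_jar, pen_block's own z axis and vertical above 0.6 rad).
It fails at once if the mug or the mouse is shifted by more than 25 mm (distance of any of mug, mouse from where it was at the start of the episode above 0.025 m).
It also fails if it takes over 120 s, if anything falls off the work surface, if the arm or the gripper's body presses on something with over 40 N, if the wrist force passes 120 N, or if a joint passes its speed limit or range.

ROBOT

A 7-joint arm with a two-finger parallel gripper is mounted at the origin on the work surface. World frame = base frame: x ahead of the robot, y to its left, z up, the work surface at z = 0. Lengths are in m, angles in rad, forces in N, time in s.
With the tool pointing down it reaches from about 0.4 to 0.85 m from the base axis. Payload 10.4 kg.
Tool frame: the origin (TCP) lies between the finger pads; the fingertips stand manip.finger_overhang ahead of it and the grasp point (between the pads) lies 11 mm behind it (manip.finger_overhang is the distance from the TCP to the fingertips, in m); x points along the fingers, z is the direction in which the jaws open and shut, and the axes are right-handed (so a half turn about x gives the same grasp; the last joint's range is limited). The gripper opens to 85 mm and grips with 20 to 120 N. Pads are 22 mm wide; open, the fingers measure 114 mm over their backs; the gripper's body (76 mm by 85 mm) begins 54 mm behind the grasp point. The pads swing forward as they close: fully open they stand 13 mm farther back than shut.
Start: joints at [-0.023, 0.332, -0.065, 1.46, 0.022, 1.35, -0.088], TCP at [0.625, 0, 0.239] pointing down, gripper open.
Joint ranges: [-2.6, 2.6], [-0.5, 2.12], [-1.47, 1.34], [0.16, 2.42], [-1.27, 4.41], [0.06, 2.06], [-2.6, 2.6]. Speed limits (rad/s): [2.22, 2.22, 2.79, 2.79, 3.14, 3.14, 3.14].

INTERFACE

Orientations are given as a unit quaternion [x, y, z, w].
In Python, from workcell import get_obs, camera, workorder, manip gives the robot as it stands. The module is installed in compiled form; this text tells all that it offers.
- The arm moves only by the tool play_rows, never from a script. Its argument "increments" is text: rows parted by semicolons, each of 4 numbers parted by spaces: the shift along the tool's x, y, z in m, then the turn about the tool's x in rad. A call has 1 to 20 rows; each row shifts and turns the pose as measured when the row begins, along the tool's axes as they then stand; what a row does not reach is not made up. A row lasts 1/10 s, in which the tool goes at most 50 mm and 8.59 degrees, less where a joint would pass 70% of its speed; a pose out of reach is approached as far as the arm can. A call is refused whole if a number of a shift passes 0.05 or a number of a turn 0.15, either way. A call with a gripper value outside its range is refused whole. "hand" is the gripper command: -1 is fully open, 1 is shut, values between are in proportion, set as the call begins (left out, the last holds). The fingers move at their own pace and stop on an object; "squeeze" is the grip in N (left out, the last holds). Time passes only in rows, so rows that do not move let the fingers close. It gives the time, the measured TCP pose, the force and the opening at its end, in the units of the state.
- get_obs(): the state, without advancing time (a new reading comes with each control period).
- camera(name): name is "scene" or "side" or "wrist"; returns a dict with "img" (400x640x3 uint8, blue, green, red), "fov_y" (degrees; the focal length in pixels is half the picture's height over the tangent of half this angle, whatever the lens; pixels are square), "cx", "cy" (the principal point, pixels), "R" (3x3) and "t" (3): a world point X has camera coordinates R X + t; the wrist camera has in their place "tool_from_camera" (4x4, takes a point from camera to tool coordinates, whose origin is the TCP and whose axes are the tool frame's). Camera axes: x right, y down, z forward; pixel columns grow to the right and rows downward; lengths in m; the calibration is good to about 2 mm. A picture is of the moment at which its call begins: read the wrist's pose just before it. There is no depth.
- workorder.hand_in(): hands the job in, once; it reports no verdict.
The state is a dict: "clock": time; "joint_pos": joint angles; "joint_velocities": joint speeds; "tau": joint torques, N m; "position": TCP position; "ee_rot": TCP orientation; "ft_force": force on the tool from outside, world axes, zero at the start; "torque": the same for the moment, N m; "grip_width": opening from 0.0 (shut) to 1.0 (fully open).
Only numpy, scipy, OpenCV 4.12 (cv2) and the standard library are available. Lean on these libraries where they do the work, as an engineer would, in place of code of your own. Each camera call takes 0.05 s, during which the arm holds its last target.

## Working session

There is one attempt and no reset: what is moved stays moved. The work goes in short steps, Python scripts to look and compute and a tool call to move; the robot and the scene stay as the last step left them, time stands still between calls to the robot, and variables do not carry over. Pictures are saved under pics/ and viewed, and the job is handed in when it is done.

Besides the shell and the picture viewer there is one more tool, called after "Emit:" as name(argument=value, ...) on one line, values as JSON. play_rows: Moves the arm, as the interface text tells. Its arguments: {"type":"object","properties":{"increments":{"type":"string"},"hand":{"type":"number"},"squeeze":{"type":"number"}},"required":["increments"]}

```bash
mkdir -p pics; cat > h.py <<'E'
import numpy as np,cv2
from workcell import get_obs,camera,workorder,manip
E
python3 - <<'E'
from h import *
o=get_obs();print({k:np.round(v,4) for k,v in o.items()},manip.finger_overhang)
for n in["scene","side","wrist"]:
    c=camera(n);cv2.imwrite(f"pics/{n}0.png",c["img"]);print(n,{k:(np.round(v,4).tolist()) for k,v in c.items() if k!="img"})
E
```

```text
{'clock': np.float64(0.0), 'joint_pos': array([-0.0226,  0.3329, -0.0647,  1.4609,  0.0216,  1.3499, -0.0885]), 'joint_velocities': array([-0.0005, -0.0013,  0.0001, -0.0007, -0.0001, -0.0002, -0.0005]), 'tau': array([ 5.0000e-04, -6.2545e+01,  4.9700e-02, -3.9161e+01,  1.6400e-02,
        9.8000e-03, -0.0000e+00]), 'position': array([ 0.6247, -0.    ,  0.2385]), 'ee_rot': array([ 0.    ,  0.7076, -0.    ,  0.7066]), 'ft_force': array([ 0.8176,  0.064 , -0.3194]), 'torque': array([ 0.0069,  0.0047, -0.0055]), 'grip_width': np.float64(0.9977)} 0.008
scene {'fov_y': 48.4844, 'cx': 316.3498, 'cy': 193.7503, 'R': [[-0.0098, 0.9998, -0.0155], [0.8317, -0.0004, -0.5553], [-0.5552, -0.0183, -0.8315]], 't': [-0.0743, -0.4319, 1.6065]}
side {'fov_y': 51.9828, 'cx': 317.9471, 'cy': 192.7881, 'R': [[0.9284, -0.3712, 0.0175], [-0.2216, -0.5906, -0.7759], [0.2983, 0.7165, -0.6306]], 't': [-0.4664, 0.1843, 0.7328]}
wrist {'fov_y': 69.0206, 'cx': 321.5708, 'cy': 198.9399, 'tool_from_camera': [[0.0, -0.3097, 0.9508, -0.1352], [-0.0001, -0.9508, -0.3097, 0.0783], [1.0, -0.0001, -0.0001, -0.0003], [0.0, 0.0, 0.0, 1.0]]}
```

View pics/scene0.png

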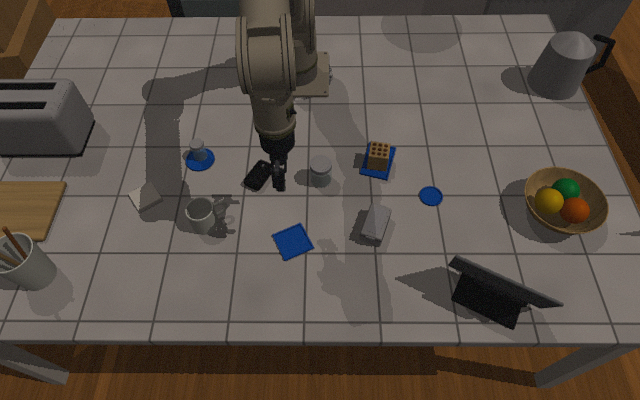

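View pics/side0.png

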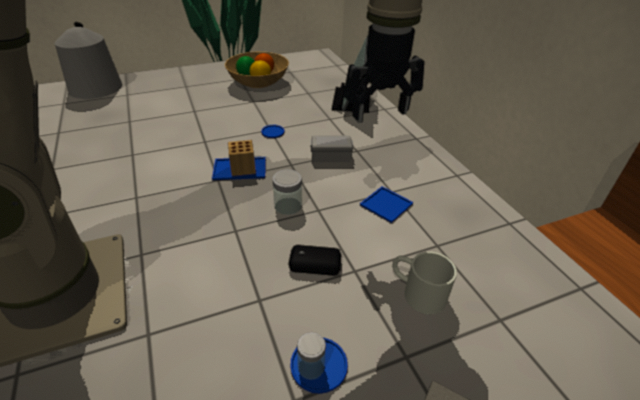

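View pics/wrist0.png

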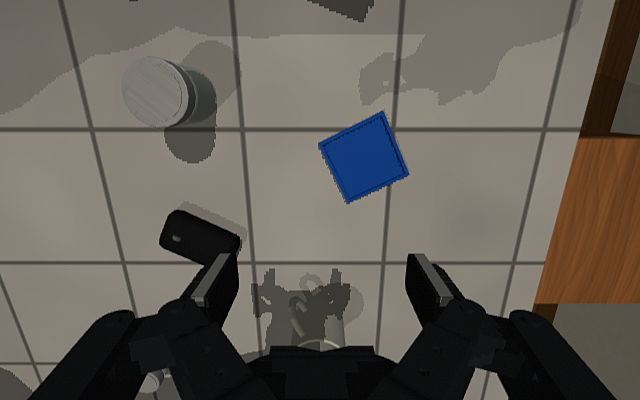

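```bash
cat >> h.py <<'E'
def K(c):
    f=200/np.tan(np.radians(c["fov_y"])/2); return f,c["cx"],c["cy"]
def RT(c,o=None):
    if "R" in c: return np.array(c["R"]),np.array(c["t"])
    from scipy.spatial.transform import Rotation as Q
    T=np.eye(4);T[:3,:3]=Q.from_quat(o["ee_rot"]).as_matrix();T[:3,3]=o["position"]
    M=np.linalg.inv(T@np.array(c["tool_from_camera"]));return M[:3,:3],M[:3,3]
def cast(c,uv,z,o=None):
    f,cx,cy=K(c);R,t=RT(c,o);uv=np.asarray(uv,float).reshape(-1,2)
    d=np.c_[(uv[:,0]-cx)/f,(uv[:,1]-cy)/f,np.ones(len(uv))]@R
    C=-R.T@t; s=(z-C[2])/d[:,2]; return (C+d*s[:,None])[:,:2]
def proj(c,X,o=None):
    f,cx,cy=K(c);R,t=RT(c,o);p=np.asarray(X).reshape(-1,3)@R.T+t
    return np.c_[p[:,0]/p[:,2]*f+cx,p[:,1]/p[:,2]*f+cy]
def blobs(img,lo,hi,amin=60):
    h=cv2.cvtColor(img,cv2.COLOR_BGR2HSV);m=cv2.inRange(h,lo,hi)
    cs,_=cv2.findContours(m,cv2.RETR_EXTERNAL,cv2.CHAIN_APPROX_NONE)
    return [k for k in cs if cv2.contourArea(k)>amin]
BLUE=((100,150,40),(130,255,255))
def rect(P):
    r=cv2.minAreaRect((P*1000).astype(np.float32));return [np.round(r[0],1).tolist(),np.round(r[1],1).tolist(),round(r[2],1)]
def snap(n,name,crop=None,s=1):
    o=get_obs();c=camera(n);im=c["img"]
    if crop:x0,y0,x1,y1=crop;im=im[y0:y1,x0:x1]
    cv2.imwrite("pics/"+name,cv2.resize(im,None,fx=s,fy=s,interpolation=cv2.INTER_CUBIC));return c,o
E
python3 - <<'E'
from h import *
for n in["scene","side","wrist"]:
    o=get_obs();c=camera(n)
    for k in blobs(c["img"],*BLUE):
        P=cast(c,k+0.0,0.005,o); (e,r)=cv2.minEnclosingCircle((P*1000).astype(np.float32))
        print(n,k.reshape(-1,2).mean(0).round(),"rect",rect(P),"circ",np.round(e,1),round(r,1))
a,_=snap("scene","s1.png",(120,120,460,270),2.3)
snap("side","d1.png",(200,110,470,400),2)
E
```

```text
scene [292. 242.] rect [[679.4, 15.3], [88.4, 88.3], 26.2] circ [679.5  14.5] 60.6
scene [431. 196.] rect [[530.4, 415.3], [65.0, 63.2], 90.0] circ [529.4 414.1] 33.7
scene [200. 160.] rect [[396.3, -286.2], [80.8, 85.2], 13.8] circ [ 392.7 -287.9] 45.0
scene [377. 163.] rect [[398.1, 268.2], [84.4, 131.5], 73.4] circ [399.7 270.1] 75.5
side [317. 368.] rect [[387.6, -294.0], [80.0, 88.1], 89.4] circ [ 387.9 -290.1] 44.8
side [386. 204.] rect [[675.1, 11.7], [90.3, 88.7], 25.9] circ [675.4  11.8] 59.8
side [240. 171.] rect [[392.7, 264.0], [88.2, 127.3], 73.2] circ [392.9 265.1] 74.8
side [272. 131.] rect [[525.0, 409.2], [66.4, 60.2], 46.4] circ [525.6 409.3] 34.1
wrist [364. 157.] rect [[678.3, 11.9], [88.4, 88.9], 26.2] circ [678.3  12.1] 61.6
```

```bash
ls pics
```

```text
d1.png
s1.png
scene0.png
side0.png
wrist0.png
```

View pics/s1.png

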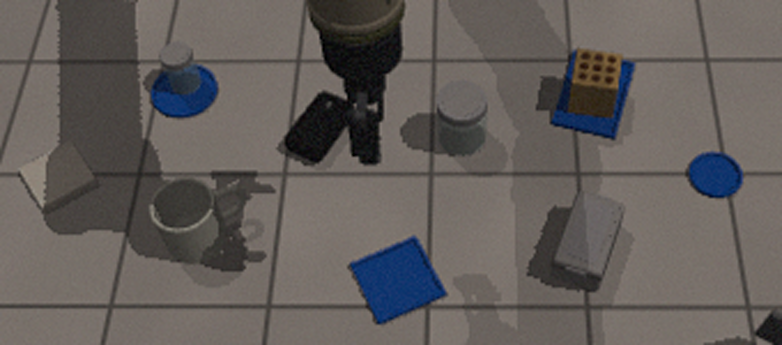

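View pics/d1.png

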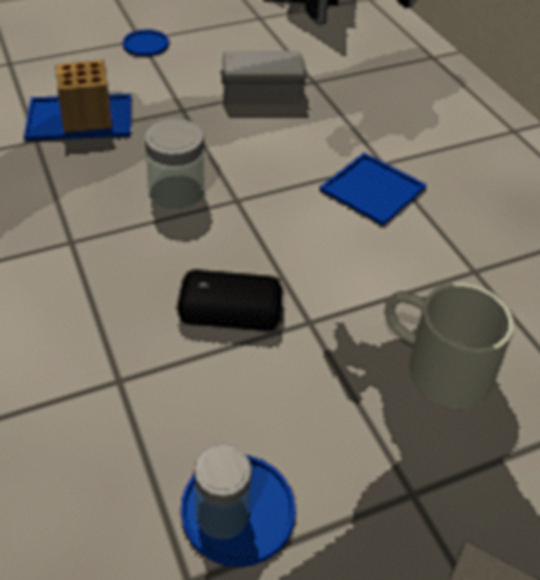

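```bash
python3 - <<'E'
from h import *
c=camera("scene");d=camera("side");w=camera("wrist");o=get_obs()
S=lambda u,v:(120+u/2.3,120+v/2.3)
D=lambda u,v:(200+u/2,110+v/2)
for n,su,du,z in[("spice",S(177,54),D(223,470),.067),("glass",S(462,103),D(175,140),.08),("block",S(598,66),D(80,73),.067),("tin",S(597,214),D(263,60),.048),("mug",S(184,200),D(463,317),.08),("mouse",S(318,125),D(231,297),.02)]:
    print(n,cast(c,su,z).round(4),cast(d,du,z).round(4))
print("glass wrist",cast(w,(155,92),.08,o))
E
```

```text
spice [[ 0.381  -0.2824]] [[ 0.375  -0.2902]]
glass [[0.4728 0.0932]] [[0.4625 0.0797]]
block [[0.403  0.2688]] [[0.4021 0.2641]]
tin [[0.6153 0.2548]] [[0.6363 0.2425]]
mug [[ 0.6157 -0.2335]] [[ 0.6119 -0.2394]]
mouse [[ 0.4626 -0.0955]] [[ 0.4573 -0.099 ]]
glass wrist [[0.46636528 0.0893724 ]]
```

Emit:
play_rows(increments="0 -0.034 -0.034 0;0 -0.034 -0.034 0;0 -0.034 -0.034 0;0 -0.034 -0.034 0;0 -0.034 -0.034 0;0 -0.034 -0.034 0;0 -0.034 -0.034 0;0 0 0 0")

```text
clock: 1.35
position: [0.3782, -0.2451, 0.2378]
ee_rot: [-0.0, 0.706, 0.002, 0.708]
ft_force: [0.1, -0.8, 0.2]
grip_width: 1.0
```

```bash
python3 - <<'E'
from h import *
c,o=snap("wrist","w1.png");print(o["position"],o["ee_rot"],o["joint_pos"])
for k in blobs(c["img"],*BLUE):
    P=cast(c,k+0.0,0.005,o);print(rect(P),cv2.minEnclosingCircle((P*1000).astype(np.float32)))
E
```

```text
[ 0.37820018 -0.24505815  0.23782417] [-2.85707988e-04  7.06356289e-01  1.52785564e-03  7.07854771e-01] [ 0.3194753  -0.06125779  0.15026766  1.90582042  0.00689833  1.29525569
  0.47016188]
[[392.0, -287.2], [81.5, 89.2], 61.6] ((390.29144287109375, -290.333740234375), 44.96976852416992)
```

View pics/w1.png

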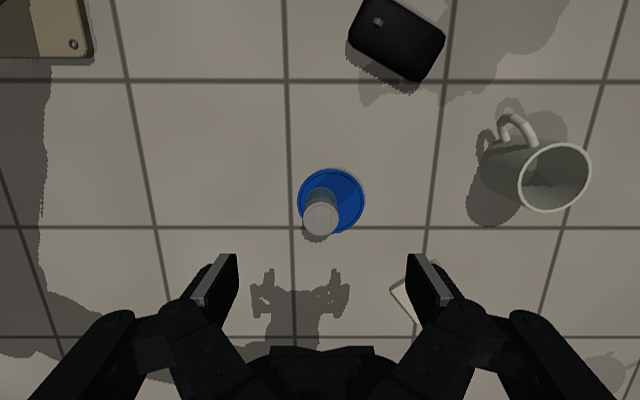

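```bash
python3 - <<'E'
from h import *
c,o=snap("wrist","w2.png",(270,150,390,260),5);print(o["position"])
print(cast(c,[(320,218),(302,218),(338,218)],.067,o).round(4), proj(c,[[.39,-.29,.003]],o))
E
```

```text
[ 0.38033551 -0.24279674  0.23788998]
[[ 0.379  -0.2864]
 [ 0.3587 -0.2865]
 [ 0.3994 -0.2863]] [[328.27625346 202.93701976]]
```

View pics/w2.png

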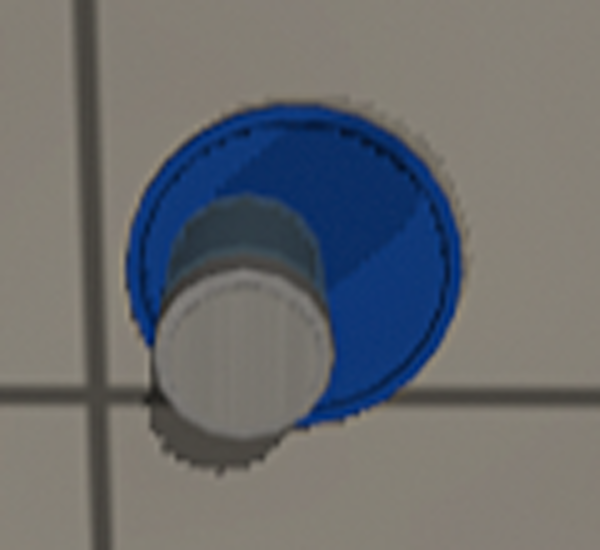

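Emit:
play_rows(increments="0 -0.046 -0.003 0;0 0 0 0;0.04 0 0 0;0.04 0 0 0;0.03 0 0 0;0 0 0 0")

```text
clock: 2.05
position: [0.3881, -0.283, 0.1257]
ee_rot: [-0.007, 0.704, 0.008, 0.71]
ft_force: [-0.4, -0.2, 1.6]
grip_width: 1.0
```

```bash
python3 - <<'E'
from h import *
c,o=snap("wrist","w3.png");print(o["position"],o["ee_rot"])
E
```

```text
[ 0.38805332 -0.28300265  0.12567794] [-0.00708086  0.70416008  0.0081738   0.70995889]
```

View pics/w3.png

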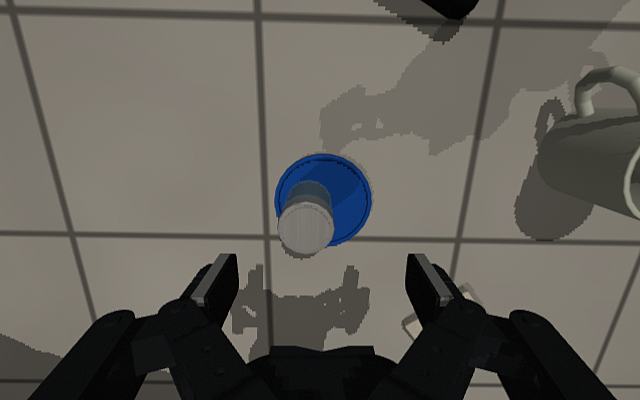

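```bash
cat >> h.py <<'E'
from scipy.spatial.transform import Rotation as Rot
def delta(o,target):
    M=Rot.from_quat(o["ee_rot"]).as_matrix()
    d=M.T@(np.array(target)-o["position"])
    zx=np.degrees(np.arctan2(M[1,2],M[0,2]))
    print("pos",o["position"].round(4),"toolx",M[:,0].round(4),"jaw yaw",zx.round(2),"grip",round(float(o["grip_width"]),3),"F",np.round(o["ft_force"],1)," tool delta",d.round(4))
E
python3 - <<'E'
from h import *
c,o=snap("wrist","w3b.png",(260,140,400,270),5)
p=cast(c,[(306,229)],.067,o)[0];print(p)
delta(o,[p[0],p[1],.029])
E
```

```text
[ 0.37823077 -0.2924339 ]
pos [ 0.3891 -0.2836  0.1278] toolx [ 1.060e-02  4.000e-04 -9.999e-01] jaw yaw 1.24 grip 1.001 F [-0.1  1.3  0.2]  tool delta [ 0.0987 -0.0086 -0.0121]
```

View pics/w3b.png

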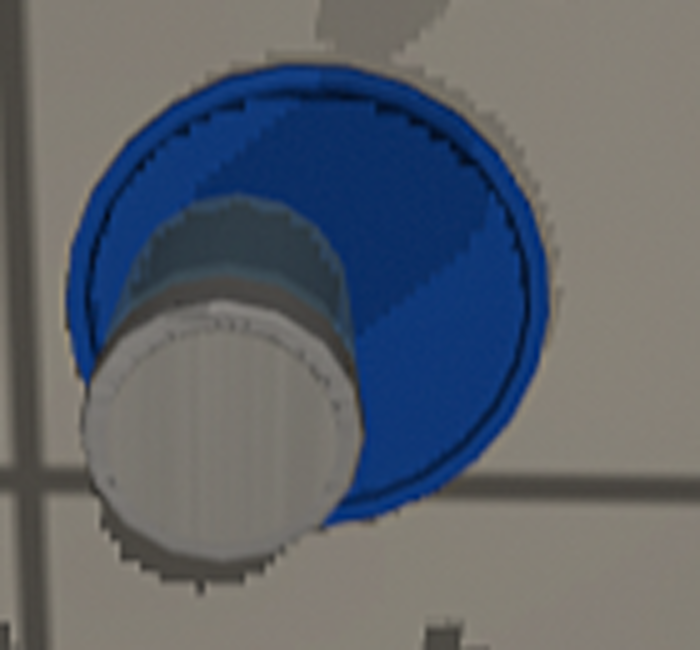

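Emit:
play_rows(increments="0 -0.006 -0.0135 0;0 0 0 0;0.02 0 0 0;0.02 0 0 0;0.02 0 0 0;0.015 0 0 0;0 0 0 0")

```text
clock: 2.85
position: [0.3827, -0.2959, 0.0634]
ee_rot: [-0.011, 0.696, 0.004, 0.718]
ft_force: [-0.8, -0.6, 0.0]
grip_width: 1.004
```

```bash
python3 - <<'E'
from h import *
c,o=snap("wrist","w4.png");delta(o,[.377,-.290,.029])
E
```

```text
pos [ 0.3827 -0.2959  0.0634] toolx [ 0.0303 -0.0098 -0.9995] jaw yaw 1.16 grip 1.004 F [-0.8 -0.6  0. ]  tool delta [ 0.0341  0.0064 -0.0067]
```

View pics/w4.png

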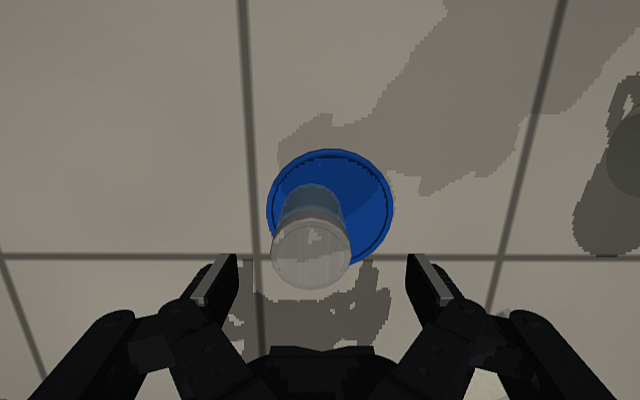

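Emit:
play_rows(increments="0 0 0 0;0 0 0 0;0 0 0 0;0 0 0 0")

```text
clock: 3.3
position: [0.3853, -0.2978, 0.0686]
ee_rot: [-0.012, 0.694, 0.002, 0.72]
ft_force: [-0.2, 0.2, -0.5]
grip_width: 1.002
```

```bash
python3 - <<'E'
from h import *
o=get_obs();delta(o,[.377,-.290,.029])
c,o=snap("wrist","w5.png",(220,140,420,300),4);delta(o,[.377,-.290,.029])
for i in range(3): camera("side");
o=get_obs();delta(o,[.377,-.290,.029])
E
```

```text
pos [ 0.3853 -0.2978  0.0686] toolx [ 0.0372 -0.0134 -0.9992] jaw yaw 1.13 grip 1.002 F [-0.2  0.2 -0.5]  tool delta [ 0.0392  0.0085 -0.0096]
pos [ 0.3853 -0.2978  0.0686] toolx [ 0.0372 -0.0134 -0.9992] jaw yaw 1.13 grip 1.002 F [-0.2  0.2 -0.5]  tool delta [ 0.0392  0.0085 -0.0096]
pos [ 0.385  -0.2975  0.0681] toolx [ 0.0362 -0.0129 -0.9993] jaw yaw 1.14 grip 0.997 F [0.3 0.4 0.7]  tool delta [ 0.0387  0.0082 -0.0092]
```

View pics/w5.png

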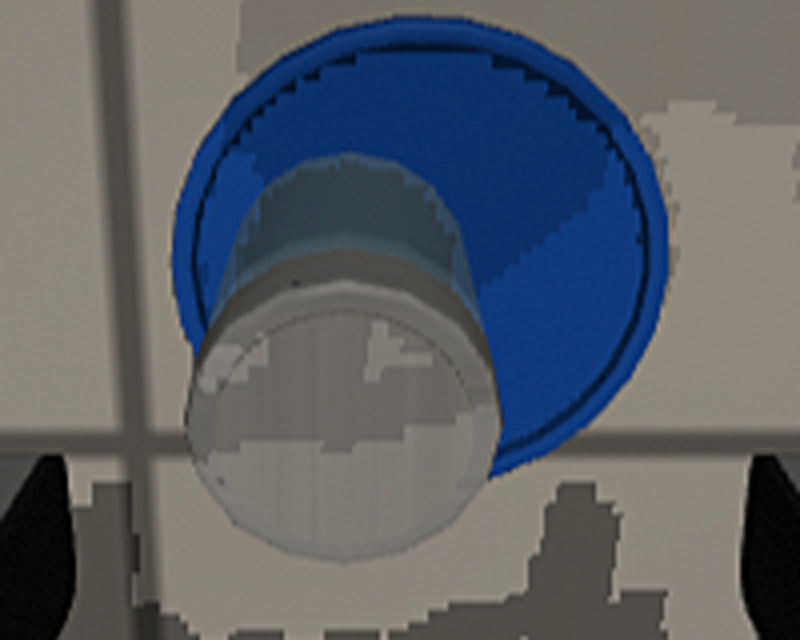

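```bash
python3 - <<'E'
from h import *
o=get_obs();c=camera("wrist")
p=cast(c,[(305.7,245)],.067,o)[0];print(p);delta(o,[p[0],p[1],.029])
E
```

```text
[ 0.37634138 -0.28870395]
pos [ 0.385  -0.2975  0.0681] toolx [ 0.0362 -0.0129 -0.9993] jaw yaw 1.14 grip 0.997 F [0.3 0.4 0.7]  tool delta [ 0.0386  0.0095 -0.0099]
```

Emit:
play_rows(increments="0.01 0.0095 -0.01 0;0.035 0 0 0")

```text
clock: 3.75
position: [0.379, -0.2904, 0.0252]
ee_rot: [-0.013, 0.692, 0.001, 0.722]
ft_force: [1.1, -0.1, -1.4]
grip_width: 1.003
```

```bash
python3 - <<'E'
from h import *
o=get_obs();delta(o,[.3765,-.289,.029])
for i in range(4): camera("side");
o=get_obs();delta(o,[.3765,-.289,.029])
c,o=snap("wrist","w6.png");p=cast(c,[(305.7,245)],.067,o)[0]
E
```

```text
pos [ 0.379  -0.2904  0.0252] toolx [ 0.0428 -0.0165 -0.9989] jaw yaw 1.13 grip 1.003 F [ 1.1 -0.1 -1.4]  tool delta [-0.0039  0.0014 -0.0023]
pos [ 0.3775 -0.2899  0.0237] toolx [ 0.0372 -0.014  -0.9992] jaw yaw 1.12 grip 0.996 F [-0.3 -0.7 -0. ]  tool delta [-0.0054  0.0008 -0.0008]
```

View pics/w6.png

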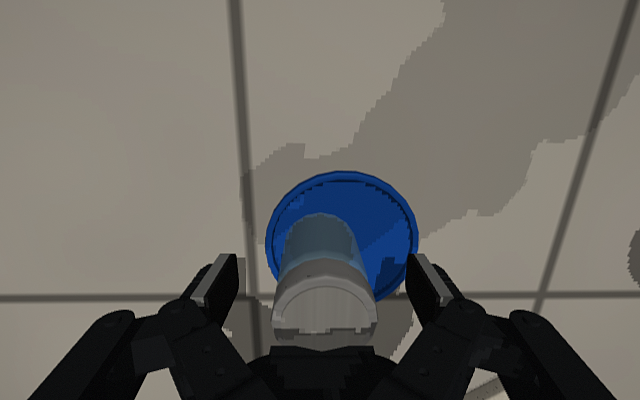

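Emit:
play_rows(increments="-0.004 0.0005 -0.001 0;0 0 0 0;0 0 0 0;0 0 0 0;0 0 0 0;0 0 0 0", hand=1, squeeze=35)

```text
clock: 4.6
position: [0.3788, -0.2912, 0.0329]
ee_rot: [-0.013, 0.691, 0.0, 0.722]
ft_force: [-0.5, -0.2, -1.4]
grip_width: 0.484
```

```bash
python3 - <<'E'
from h import *
o=get_obs();delta(o,[.3765,-.289,.029])
for i in range(4): camera("side");
o=get_obs();delta(o,[.3765,-.289,.029])
c,o=snap("side","d6.png",(200,200,500,400),2.5)
E
```

```text
pos [ 0.3788 -0.2912  0.0329] toolx [ 0.0438 -0.0176 -0.9989] jaw yaw 1.1 grip 0.484 F [-0.5 -0.2 -1.4]  tool delta [ 0.0038  0.0023 -0.0025]
pos [ 0.3788 -0.2912  0.0327] toolx [ 0.0435 -0.0174 -0.9989] jaw yaw 1.1 grip 0.487 F [-0.9  0.3 -2.5]  tool delta [ 0.0036  0.0023 -0.0024]
```

View pics/d6.png

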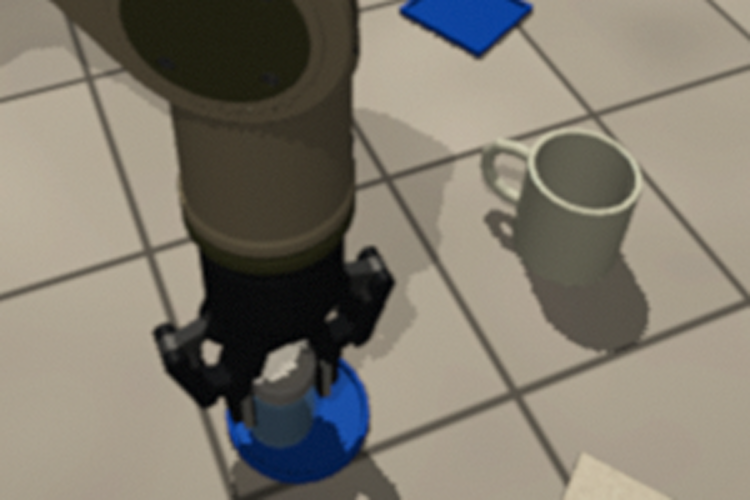

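Emit:
play_rows(increments="-0.03 0 0 0;-0.045 0 0 0;-0.045 0 0 0;-0.045 0 0 0")

```text
clock: 5.25
position: [0.3677, -0.2859, 0.1963]
ee_rot: [-0.011, 0.696, 0.003, 0.718]
ft_force: [0.6, -0.2, -1.2]
grip_width: 0.483
```

```bash
python3 - <<'E'
from h import *
for i in range(4): camera("side");
o=get_obs();delta(o,[.527,.37,.2])
c,o=snap("side","d7.png",(100,0,500,400),1.5)
E
```

```text
pos [ 0.3688 -0.2864  0.1954] toolx [ 0.0333 -0.0123 -0.9994] jaw yaw 1.11 grip 0.486 F [ 0.4  1.1 -2.9]  tool delta [-0.0075  0.6531  0.1709]
```

View pics/d7.png

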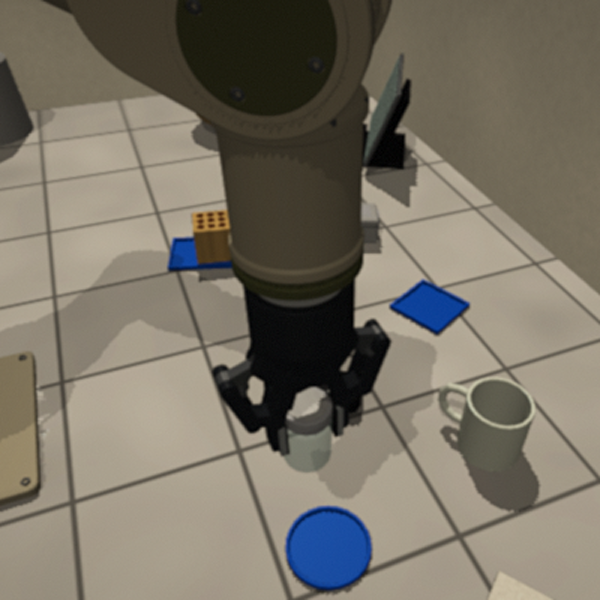

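Emit:
play_rows(increments="0 0.02 0.02 0;0 0.03 0.034 0;0 0.03 0.034 0;0 0.03 0.034 0;0 0.03 0.034 0;0 0.04 0.015 0;0 0.045 0 0;0 0.045 0 0;0 0.045 0 0;0 0.045 0 0;0 0.045 0 0;0 0.045 0 0;0 0.045 0 0;0 0.045 0 0;0 0.045 0 0;0 0.03 0 0;0 0.015 0 0")

```text
clock: 7.2
position: [0.5193, 0.3671, 0.1522]
ee_rot: [-0.009, 0.716, -0.002, 0.698]
ft_force: [-0.6, -0.4, -1.9]
grip_width: 0.485
```

```bash
python3 - <<'E'
from h import *
for i in range(4): camera("side");
o=get_obs();delta(o,[.527,.41,.2]);print(o["joint_pos"])
c,o=snap("wrist","w7.png")
for k in blobs(c["img"],*BLUE):
    P=cast(c,k+0.0,0.006,o);print(k.mean(0),rect(P),cv2.minEnclosingCircle((P*1000).astype(np.float32)))
E
```

```text
pos [0.5213 0.3629 0.1535] toolx [-0.0238 -0.0163 -0.9996] jaw yaw 0.28 grip 0.488 F [ 0.4  0.5 -1.4]  tool delta [-0.0474  0.0463  0.0048]
[-0.47772027  0.44537922 -0.26630195  1.49998831  0.1164774   1.24097727
 -0.75508053]
[[202.30678466 246.23303835]] [[390.1, 268.4], [89.3, 118.6], 73.5] ((390.4393310546875, 268.49444580078125), 73.78883361816406)
[[333.23267327 132.84158416]] [[527.9, 412.0], [66.7, 66.7], 59.1] ((528.0603637695312, 411.6919250488281), 33.82088851928711)
```

View pics/w7.png

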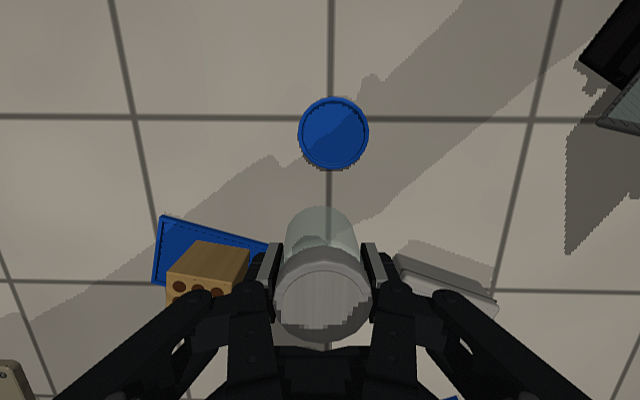

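Emit:
play_rows(increments="0 0.04 0.006 0;0.02 0.007 0.001 0;0.035 0 0 0;0.025 0 0 0")

```text
clock: 7.85
position: [0.5339, 0.4022, 0.0757]
ee_rot: [-0.003, 0.712, -0.008, 0.702]
ft_force: [-0.3, -0.9, -2.4]
grip_width: 0.489
```

```bash
python3 - <<'E'
from h import *
for i in range(4): camera("side");
o=get_obs();delta(o,[.528,.41,.033])
c,o=snap("wrist","w8.png")
for k in blobs(c["img"],*BLUE):
    P=cast(c,k+0.0,0.006,o);print(k.mean(0),rect(P),cv2.minEnclosingCircle((P*1000).astype(np.float32)))
E
```

```text
pos [0.5343 0.4028 0.0781] toolx [-0.0138 -0.0142 -0.9998] jaw yaw -0.45 grip 0.492 F [-0.1  0.1 -1.2]  tool delta [ 0.0451  0.0078 -0.0058]
[[219.62037037 368.88888889]] [[436.3, 241.4], [65.3, 13.6], 75.1] ((434.2226867675781, 241.973388671875), 32.84829330444336)
[[117.13907285 323.04966887]] [[348.1, 300.0], [95.0, 41.9], 39.6] ((360.7501220703125, 284.6380310058594), 47.527565002441406)
[[314.09019608 191.65882353]] [[527.1, 418.4], [67.0, 56.2], 7.5] ((527.6751098632812, 412.6765441894531), 33.976043701171875)
```

View pics/w8.png

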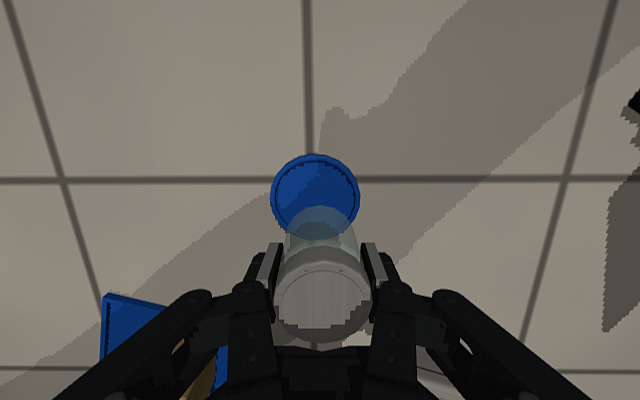

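Emit:
play_rows(increments="0.003 0.008 -0.006 0;0.015 0 0 0;0.012 0 0 0")

```text
clock: 8.4
position: [0.5308, 0.4137, 0.0536]
ee_rot: [0.001, 0.709, -0.005, 0.705]
ft_force: [-0.9, -0.8, -1.3]
grip_width: 0.486
```

```bash
python3 - <<'E'
from h import *
for i in range(4): camera("side");
o=get_obs();delta(o,[.528,.41,.033])
c,o=snap("wrist","w9.png",(220,150,420,350),3)
print(cast(c,[(322,207)],o["position"][2]-.030,o))
for k in blobs(c["img"],*BLUE):
    P=cast(c,k+0.0,0.006,o);print(k.mean(0),rect(P),cv2.minEnclosingCircle((P*1000).astype(np.float32)))
E
```

```text
pos [0.5304 0.4134 0.0536] toolx [-0.0065 -0.0078 -0.9999] jaw yaw -0.48 grip 0.484 F [ 0.2 -0.6 -1.5]  tool delta [ 0.0206 -0.0033 -0.0022]
[[0.53032942 0.43264687]]
[[218.07526882 370.89247312]] [[442.6, 280.2], [43.6, 15.5], 83.6] ((442.4800109863281, 279.883544921875), 22.194135665893555)
[[ 98.62176166 346.4507772 ]] [[348.4, 310.9], [61.8, 25.6], 39.2] ((356.2276916503906, 301.3603210449219), 30.89068603515625)
[[319.4723127  212.21172638]] [[528.2, 421.6], [50.0, 67.3], 86.3] ((527.630615234375, 412.8100891113281), 34.05186080932617)
```

View pics/w9.png

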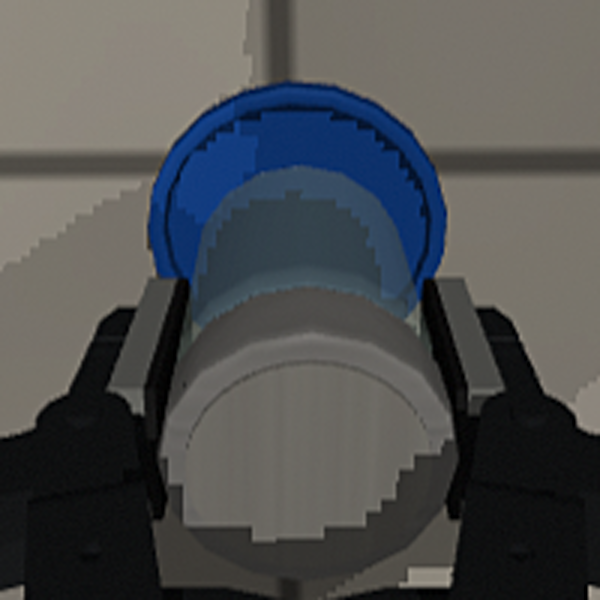

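Emit:
play_rows(increments="0.010 0 -0.002 0;0.008 0 0 0")

```text
clock: 8.85
position: [0.5295, 0.4141, 0.0368]
ee_rot: [0.001, 0.708, -0.005, 0.706]
ft_force: [0.3, 0.1, -1.9]
grip_width: 0.485
```

```bash
python3 - <<'E'
from h import *
for i in range(4): camera("side");
o=get_obs();delta(o,[.528,.412,.033])
c,o=snap("side","d9.png",(200,90,350,190),5)
E
```

```text
pos [0.5298 0.4139 0.0372] toolx [-0.0036 -0.0057 -1.    ] jaw yaw -0.53 grip 0.482 F [ 0.8  0.6 -2.2]  tool delta [ 0.0042 -0.0019 -0.0017]
```

View pics/d9.png

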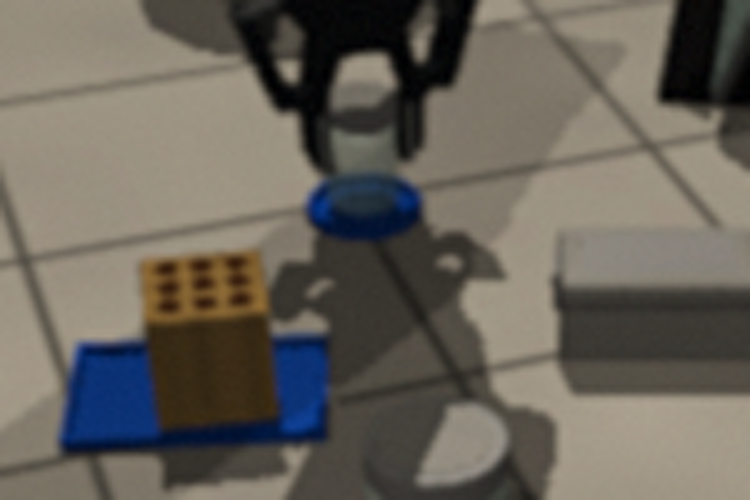

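Emit:
play_rows(increments="0.003 -0.001 -0.001 0;0.002 0 0 0")

```text
clock: 9.3
position: [0.5293, 0.4134, 0.0331]
ee_rot: [0.002, 0.708, -0.005, 0.706]
ft_force: [-0.6, -0.6, -2.5]
grip_width: 0.482
```

```bash
python3 - <<'E'
from h import *
for i in range(4): camera("side");
o=get_obs();delta(o,[.528,.412,.033])
E
```

```text
pos [0.5294 0.4135 0.0332] toolx [-0.0021 -0.0043 -1.    ] jaw yaw -0.53 grip 0.482 F [-0.1 -1.  -1.4]  tool delta [ 0.0002 -0.0015 -0.0014]
```

Emit:
play_rows(increments="0.003 0 0 0;0.002 0 0 0")

```text
clock: 9.7
position: [0.5296, 0.4148, 0.0314]
ee_rot: [0.002, 0.707, -0.004, 0.707]
ft_force: [-7.2, -6.5, 20.3]
grip_width: 0.484
```

```bash
python3 - <<'E'
from h import *
for i in range(4): camera("side");
o=get_obs();delta(o,[.528,.412,.033])
E
```

```text
pos [0.5296 0.4147 0.0315] toolx [-6.0e-04 -2.4e-03 -1.0e+00] jaw yaw -0.52 grip 0.483 F [-5.3 -4.5 13.4]  tool delta [-0.0015 -0.0028 -0.0016]
```

Emit:
play_rows(increments="-0.001 0 0 0;0 0 0 0;0 0 0 0;0 0 0 0;0 0 0 0", hand=-1)

```text
clock: 10.4
position: [0.5303, 0.4153, 0.0333]
ee_rot: [0.003, 0.707, -0.004, 0.707]
ft_force: [1.1, -0.5, -0.4]
grip_width: 1.0
```

Emit:
play_rows(increments="-0.02 0 0 0;-0.035 0 0 0;-0.045 0 0 0;-0.04 0 0 0;-0.04 0 0 0;0 -0.04 0 0")

```text
clock: 11.0
position: [0.5265, 0.3793, 0.2169]
ee_rot: [-0.0, 0.709, -0.001, 0.705]
ft_force: [0.1, 0.7, -0.2]
grip_width: 1.003
```

```bash
python3 - <<'E'
from h import *
for i in range(4): camera("side");
o=get_obs();delta(o,[.403,.31,.2]);print(o["joint_pos"])
c,o=snap("wrist","w10.png")
for k in blobs(c["img"],*BLUE):
    P=cast(c,k+0.0,0.006,o);print(k.mean(0),rect(P),cv2.minEnclosingCircle((P*1000).astype(np.float32)))
E
```

```text
pos [0.5273 0.3717 0.2108] toolx [-0.0107 -0.011  -0.9999] jaw yaw -0.61 grip 0.999 F [-0.3  0.4  0.1]  tool delta [ 0.0128 -0.0629 -0.1235]
[-0.4881864   0.41655672 -0.26619943  1.41636011  0.11065829  1.33855965
 -0.77028366]
[[225.98955614 243.15665796]] [[395.7, 267.0], [88.5, 130.4], 73.6] ((395.54437255859375, 266.5016784667969), 77.81896209716797)
[[323.67878788 135.67878788]] [[527.5, 412.6], [66.5, 65.7], 89.5] ((527.5244140625, 412.419921875), 33.66642379760742)
```

View pics/w10.png

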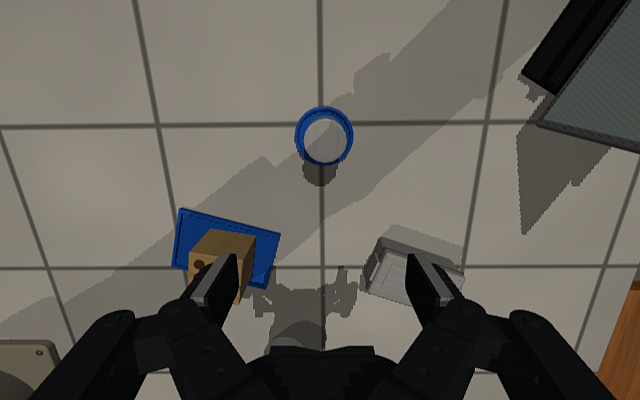

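Emit:
play_rows(increments="0 -0.025 -0.04 0;0 -0.025 -0.04 0;0 -0.01 -0.02 0")

```text
clock: 11.55
position: [0.423, 0.3148, 0.2062]
ee_rot: [-0.002, 0.714, -0.007, 0.7]
ft_force: [0.9, -0.3, 0.3]
grip_width: 1.003
```

```bash
python3 - <<'E'
from h import *
for i in range(4): camera("side");
c=camera("wrist");o=get_obs();delta(o,[.403,.31,.2])
c,o=snap("wrist","w11.png",(180,100,460,300),2.8)
E
```

```text
pos [0.4261 0.3163 0.2072] toolx [-0.0175 -0.0114 -0.9998] jaw yaw -0.4 grip 0.998 F [ 0.3 -0.4  0.4]  tool delta [ 0.0077 -0.0064 -0.0229]
```

View pics/w11.png

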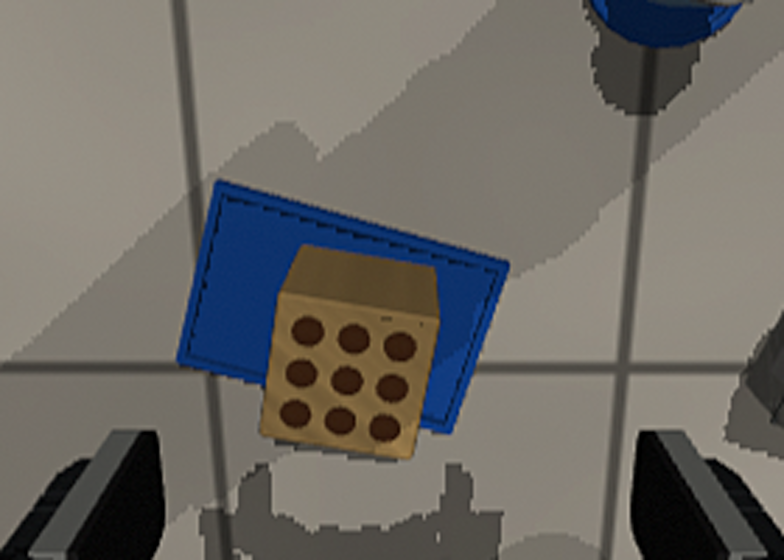

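```bash
python3 - <<'E'
from h import *
o=get_obs();c=camera("wrist")
q=np.array([(279,292),(440,318),(411,459),(260,435)])/2.8+[180,100]
P=cast(c,q,.067,o);print(P.round(4),P.mean(0));e=np.roll(P,-1,0)-P
print(np.linalg.norm(e,axis=1),np.degrees(np.arctan2(e[:,1],e[:,0])))
h=np.array([(347,380)])/2.8+[180,100];p=cast(c,h,.067,o)[0];print(p)
k=max(blobs(c["img"],*BLUE),key=cv2.contourArea);print(rect(cast(c,k+0.,.006,o)))
delta(o,[*P.mean(0),.03])
E
```

```text
[[0.3812 0.2977]
 [0.4391 0.2876]
 [0.4285 0.2294]
 [0.3708 0.2397]] [0.40489852 0.2635926 ]
[0.05868482 0.05918775 0.05854767 0.05892804] [  -9.8534017  -100.29190135  169.89331201   79.84007382]
[0.40472892 0.2628761 ]
[[395.9, 266.0], [87.8, 130.2], 73.6]
pos [0.4263 0.3163 0.2071] toolx [-0.0177 -0.0115 -0.9998] jaw yaw -0.42 grip 0.997 F [-0.1  0.6 -1. ]  tool delta [ 0.178  -0.0508 -0.0179]
```

Emit:
play_rows(increments="0 -0.025 -0.009 0.085;0.01 -0.025 -0.008 0.083;0.045 0 0 0;0.03 0 0 0")

```text
clock: 12.3
position: [0.4092, 0.2684, 0.1238]
ee_rot: [0.062, 0.708, -0.067, 0.7]
ft_force: [0.3, 0.3, 0.2]
grip_width: 0.997
```

```bash
python3 - <<'E'
from h import *
for i in range(4): camera("side");
o=get_obs();delta(o,[.4048,.2634,.028])
c,o=snap("wrist","w12.png",(180,100,460,400),2)
E
```

```text
pos [0.4096 0.2694 0.1264] toolx [-0.0123 -0.0055 -0.9999] jaw yaw -10.36 grip 1.002 F [0.2 0.7 1.4]  tool delta [ 0.0984 -0.006  -0.0026]
```

View pics/w12.png

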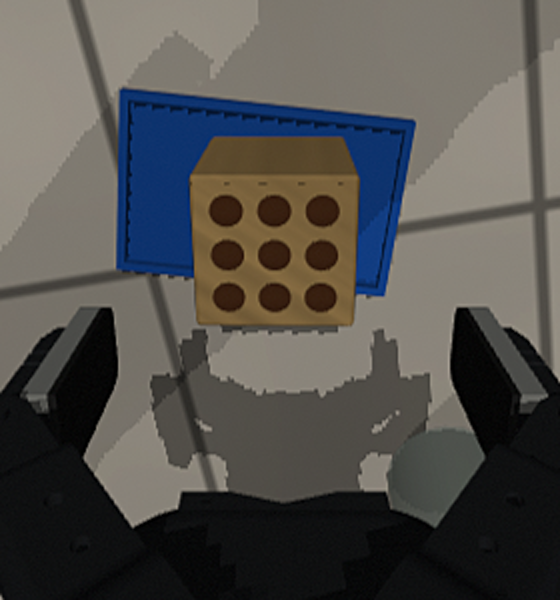

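Emit:
play_rows(increments="0.02 -0.006 -0.003 0;0.045 0 0 0;0.032 0 0 0")

```text
clock: 12.85
position: [0.4125, 0.2698, 0.0379]
ee_rot: [0.066, 0.703, -0.061, 0.706]
ft_force: [1.3, -0.8, 0.3]
grip_width: 1.0
```

```bash
python3 - <<'E'
from h import *
for i in range(4): camera("side");
o=get_obs();delta(o,[.4048,.2634,.028])
c,o=snap("wrist","w13.png",(180,100,460,400),2)
E
```

```text
pos [0.4122 0.2698 0.0393] toolx [ 0.0033  0.0053 -1.    ] jaw yaw -10.32 grip 0.999 F [-1.  -0.4 -0.3]  tool delta [ 0.0113 -0.0077 -0.0062]
```

View pics/w13.png

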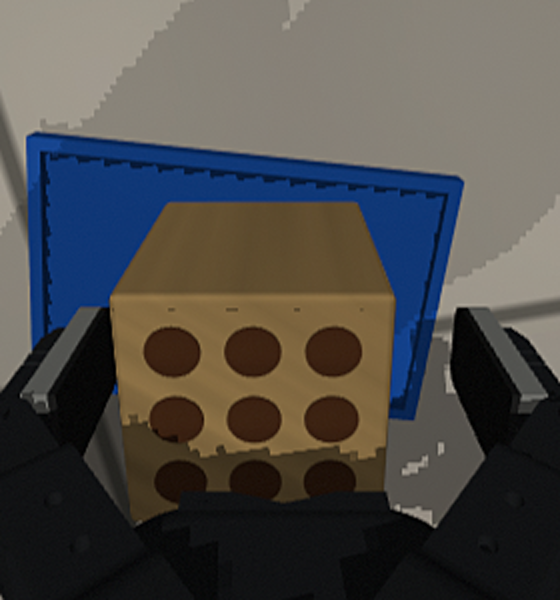

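Emit:
play_rows(increments="0.005 -0.008 -0.006 0;0.006 0 0 0")

```text
clock: 13.3
position: [0.4072, 0.2645, 0.0323]
ee_rot: [0.067, 0.701, -0.06, 0.707]
ft_force: [-0.5, -0.2, 0.2]
grip_width: 0.997
```

```bash
python3 - <<'E'
from h import *
for i in range(3): camera("side");
c=camera("wrist");o=get_obs();delta(o,[.4048,.2634,.028])
E
```

```text
pos [0.4074 0.2649 0.0316] toolx [ 0.0089  0.009  -0.9999] jaw yaw -10.31 grip 1.003 F [ 0.2 -0.4  0.5]  tool delta [ 0.0035 -0.002  -0.0023]
```

Emit:
play_rows(increments="0 0 0 0;0 0 0 0;0 0 0 0;0 0 0 0;0 0 0 0", hand=1, squeeze=40)

```text
clock: 14.0
position: [0.4076, 0.2653, 0.0321]
ee_rot: [0.067, 0.701, -0.06, 0.707]
ft_force: [-1.0, 0.2, 1.5]
grip_width: 0.695
```

```bash
python3 - <<'E'
from h import *
for i in range(3): camera("side");
c=camera("wrist");o=get_obs();delta(o,[.4048,.2634,.028])
E
```

```text
pos [0.4076 0.2653 0.032 ] toolx [ 0.009   0.0094 -0.9999] jaw yaw -10.31 grip 0.7 F [-0.7  0.3  0.8]  tool delta [ 0.004  -0.0024 -0.0024]
```

Emit:
play_rows(increments="-0.02 0 0 0;-0.04 0 0 -0.1;-0.045 0 0 -0.13;-0.03 0 0 -0.13;0 0 0 -0.13;0 0 0 -0.13")

```text
clock: 14.8
position: [0.4044, 0.2627, 0.1701]
ee_rot: [-0.16, 0.686, 0.164, 0.69]
ft_force: [-0.5, -0.0, -2.8]
grip_width: 0.698
```

```bash
python3 - <<'E'
from h import *
for i in range(3): camera("side");
c=camera("wrist");o=get_obs();delta(o,[.678,.012,.17])
snap("side","d13.png",(100,50,500,350),1.5)
E
```

```text
pos [0.404  0.2624 0.169 ] toolx [ 0.0026  0.0052 -1.    ] jaw yaw 25.9 grip 0.696 F [-0.1  0.2 -3.2]  tool delta [-0.0016 -0.3449  0.1371]
```

View pics/d13.png

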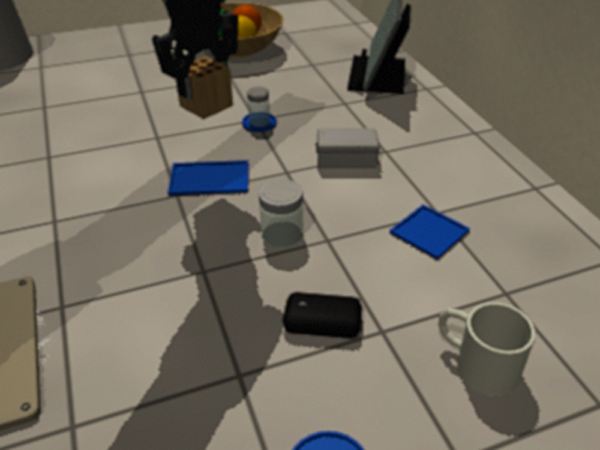

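Emit:
play_rows(increments="0 -0.025 0.01 0;0 -0.044 0.018 0;0 -0.044 0.018 0;0 -0.044 0.018 0;0 -0.044 0.018 0;0 -0.044 0.018 0;0 -0.044 0.018 0;0 -0.04 0.014 0;0 -0.015 0.005 0")

```text
clock: 15.95
position: [0.6812, 0.004, 0.161]
ee_rot: [-0.151, 0.692, 0.153, 0.689]
ft_force: [-0.3, -0.9, -2.4]
grip_width: 0.697
```

```bash
python3 - <<'E'
from h import *
for i in range(4): camera("side");
c=camera("wrist");o=get_obs();delta(o,[.678,.012,.17]);print(o["joint_pos"])
snap("wrist","w14.png");snap("side","d14.png",(250,50,550,350),2)
E
```

```text
pos [0.6788 0.0104 0.162 ] toolx [-0.0062  0.0049 -1.    ] jaw yaw 25.32 grip 0.695 F [-0.9  0.8 -2.4]  tool delta [-0.008   0.0019 -0.0001]
[-0.02384472  0.50114591 -0.07905392  1.39008166  0.03412072  1.25751965
  0.33789568]
```

View pics/w14.png

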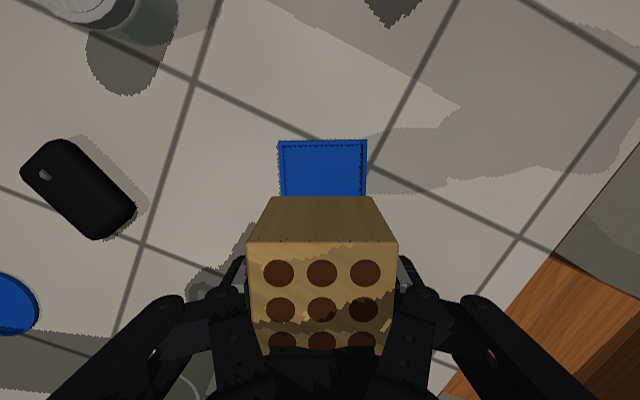

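View pics/d14.png

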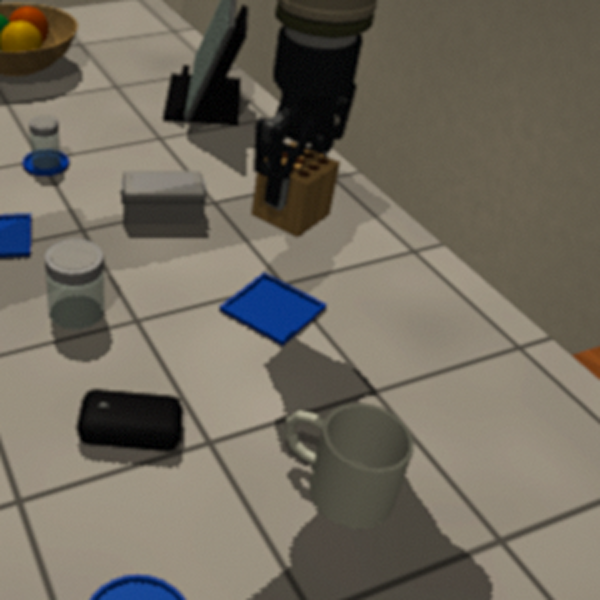

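```bash
cat >> h.py <<'E'
def tool(o,P,z):
    M=Rot.from_quat(o["ee_rot"]).as_matrix();P=np.atleast_2d(P)
    return (np.c_[P,np.full(len(P),z)]-o["position"])@M
E
python3 - <<'E'
from h import *
o=get_obs();c=camera("wrist")
P=cast(c,[(278,141.5),(366.5,139)],.007,o);print(P,tool(o,P,.007).round(4))
e=P[1]-P[0];u=e/np.linalg.norm(e);n=np.array([-u[1],u[0]]);print(np.linalg.norm(e),np.degrees(np.arctan2(*e[::-1])),"centre",P.mean(0)-n*.044)
# block bottom far edge z
zb=o["position"][2]-.029
B=cast(c,[(274,196.5),(377,196.5)],zb,o);print(B,tool(o,B,zb).round(4));delta(o,[*(P.mean(0)-n*.044),.06])
E
```

```text
[[0.61990654 0.03194198]
 [0.69782241 0.07164175]] [[ 0.1561  0.0435 -0.0439]
 [ 0.1559  0.0459  0.0436]]
0.08744686807070146 26.999793624596848 centre [0.67883991 0.0125875 ]
[[0.6413066  0.0224211 ]
 [0.69641651 0.04863049]] [[ 0.0292  0.0265 -0.0289]
 [ 0.0291  0.0266  0.0321]]
pos [0.679  0.0107 0.1627] toolx [-0.0051  0.0049 -1.    ] jaw yaw 25.39 grip 0.696 F [-0.3  0.6 -1.7]  tool delta [0.1027 0.0011 0.001 ]
```

Emit:
play_rows(increments="0.02 0.004 0 -0.02;0.04 0 0 0;0.035 0 0 0;0.015 0 0 0")

```text
clock: 16.75
position: [0.6786, 0.0187, 0.0555]
ee_rot: [-0.162, 0.686, 0.165, 0.69]
ft_force: [0.6, 0.1, -2.1]
grip_width: 0.697
```

```bash
python3 - <<'E'
from h import *
for i in range(4): camera("side");
c=camera("wrist");o=get_obs();delta(o,[.677,.016,.032])
snap("wrist","w15.png",(200,80,440,380),2);snap("side","d15.png",(320,120,470,260),4)
E
```

```text
pos [0.6817 0.0179 0.0605] toolx [ 0.0111  0.0063 -0.9999] jaw yaw 26.69 grip 0.699 F [ 0.4 -0.5 -1.4]  tool delta [ 0.0285  0.0004 -0.0054]
```

View pics/w15.png

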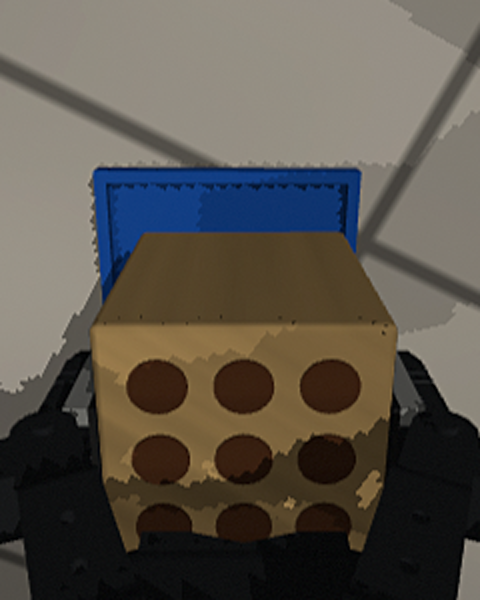

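View pics/d15.png

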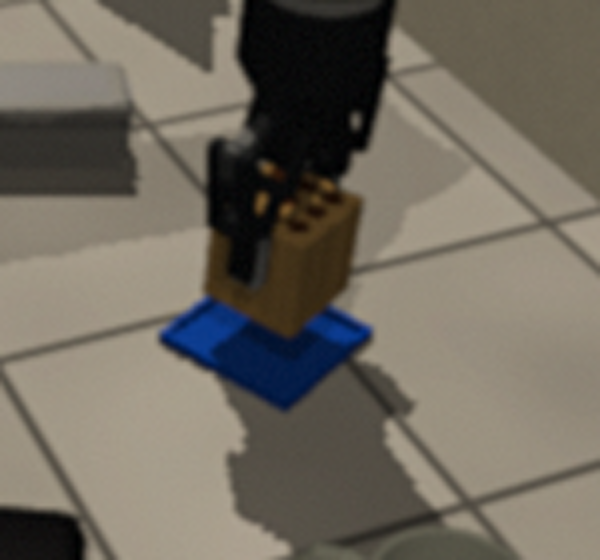

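Emit:
play_rows(increments="0.005 0 -0.006 0;0.015 0 0 0")

```text
clock: 17.3
position: [0.6789, 0.0149, 0.044]
ee_rot: [-0.162, 0.681, 0.164, 0.695]
ft_force: [0.3, -0.7, -2.1]
grip_width: 0.697
```

```bash
python3 - <<'E'
from h import *
for i in range(4): camera("side");
c=camera("wrist");o=get_obs();delta(o,[.677,.016,.032])
snap("wrist","w16.png",(200,80,440,380),2)
E
```

```text
pos [0.6778 0.0157 0.0419] toolx [ 0.0142  0.0068 -0.9999] jaw yaw 26.71 grip 0.697 F [-0.4  0.8 -1.4]  tool delta [ 0.0099  0.0006 -0.0008]
```

View pics/w16.png

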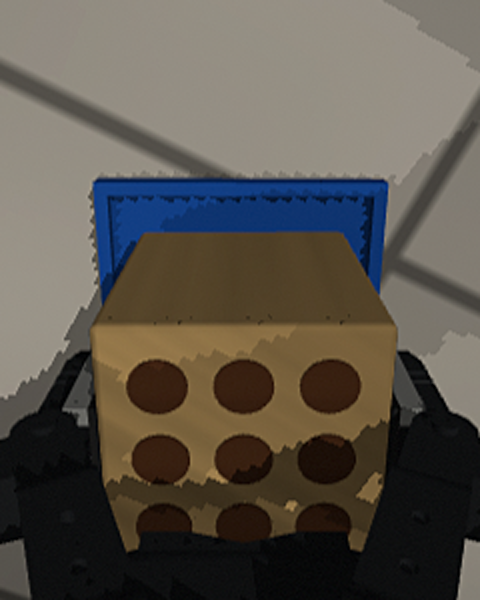

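Emit:
play_rows(increments="0.006 0 -0.001 0;0.003 0 0 0")

```text
clock: 17.8
position: [0.6779, 0.0154, 0.0335]
ee_rot: [-0.162, 0.682, 0.164, 0.694]
ft_force: [0.0, -0.2, -2.7]
grip_width: 0.7
```

```bash
python3 - <<'E'
from h import *
for i in range(4): camera("side");
c=camera("wrist");o=get_obs();delta(o,[.677,.016,.032])
E
```

```text
pos [0.6783 0.0155 0.0343] toolx [ 0.017   0.0071 -0.9998] jaw yaw 26.71 grip 0.7 F [ 0.5 -0.1 -1.7]  tool delta [ 0.0022  0.001  -0.001 ]
```

Emit:
play_rows(increments="0.003 0 0 0;0.001 0 0 0")

```text
clock: 18.25
position: [0.6793, 0.0153, 0.0324]
ee_rot: [-0.162, 0.681, 0.164, 0.695]
ft_force: [-4.5, -0.1, 8.7]
grip_width: 0.695
```

```bash
python3 - <<'E'
from h import *
for i in range(4): camera("side");
c=camera("wrist");o=get_obs();delta(o,[.677,.016,.032])
E
```

```text
pos [0.6792 0.0153 0.0324] toolx [ 0.0189  0.0068 -0.9998] jaw yaw 26.71 grip 0.696 F [-3.5 -1.6  7.6]  tool delta [ 0.0004  0.0016 -0.0017]
```

Emit:
play_rows(increments="0 0 0 0;0 0 0 0;0 0 0 0;0 0 0 0;0 0 0 0", hand=-1)

```text
clock: 19.0
position: [0.6803, 0.0154, 0.0335]
ee_rot: [-0.163, 0.68, 0.164, 0.696]
ft_force: [0.0, -0.3, 0.3]
grip_width: 0.999
```

Emit:
play_rows(increments="-0.02 0 0 0;-0.04 0 0 0;-0.045 0 0 0;-0.045 0 0 0;-0.02 0 0 0.1;0 0.02 -0.01 0.12")

```text
clock: 19.6
position: [0.6597, 0.0267, 0.2074]
ee_rot: [-0.083, 0.696, 0.085, 0.709]
ft_force: [0.0, -0.2, -0.9]
grip_width: 0.999
```

```bash
python3 - <<'E'
from h import *
for i in range(4): camera("side");
o=get_obs();delta(o,[.466,.089,.2])
snap("wrist","w17.png")
E
```

```text
pos [0.6574 0.0294 0.2037] toolx [ 0.0119  0.0065 -0.9999] jaw yaw 14.25 grip 1.001 F [-1.   0.1 -0. ]  tool delta [ 0.0018  0.1049 -0.1708]
```

View pics/w17.png

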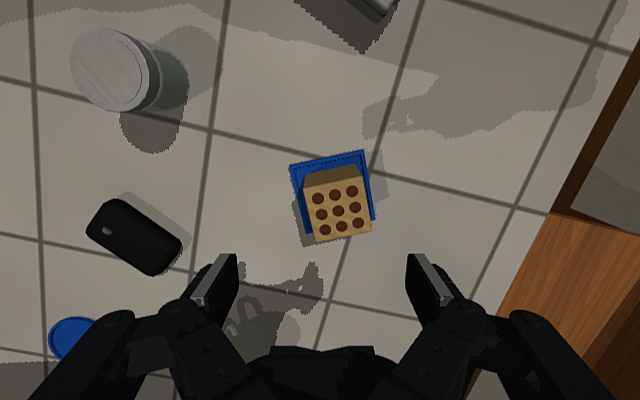

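Emit:
play_rows(increments="0 0.02 -0.025 0;0 0.03 -0.035 0;0 0.03 -0.035 0;0 0.03 -0.035 0;0 0.02 -0.02 0.12;0 0 0 0.12")

```text
clock: 20.45
position: [0.4745, 0.115, 0.1955]
ee_rot: [-0.002, 0.706, 0.003, 0.708]
ft_force: [0.2, -0.8, -0.1]
grip_width: 1.001
```

```bash
python3 - <<'E'
from h import *
for i in range(4): camera("side");
o=get_obs();delta(o,[.466,.089,.2])
snap("wrist","w18.png")
E
```

```text
pos [0.4776 0.1126 0.1956] toolx [ 0.0049  0.0013 -1.    ] jaw yaw 0.56 grip 0.998 F [ 0.5 -0.4  0.1]  tool delta [-0.0045 -0.0235 -0.0118]
```

View pics/w18.png

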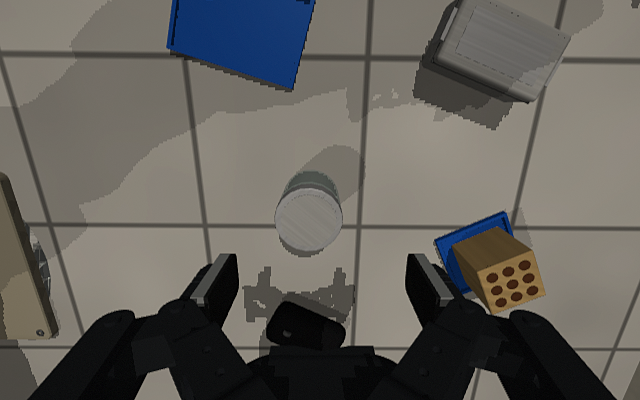

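```bash
python3 - <<'E'
from h import *
o=get_obs();c,_=snap("wrist","w19.png",(260,150,360,270),5)
P=cast(c,[(308.5,218),(274.5,218),(342.5,218),(308.5,252)],.08,o);print(P.round(4));delta(o,[*P[0],.036])
for h,z in(((338,211),0),):pass
E
```

```text
[[0.466  0.0908]
 [0.4346 0.0906]
 [0.4975 0.091 ]
 [0.4659 0.0556]]
pos [0.4777 0.1126 0.1956] toolx [ 0.0048  0.0013 -1.    ] jaw yaw 0.52 grip 0.999 F [ 0.1  0.2 -0.7]  tool delta [ 0.1595 -0.0219 -0.0126]
```

View pics/w19.png

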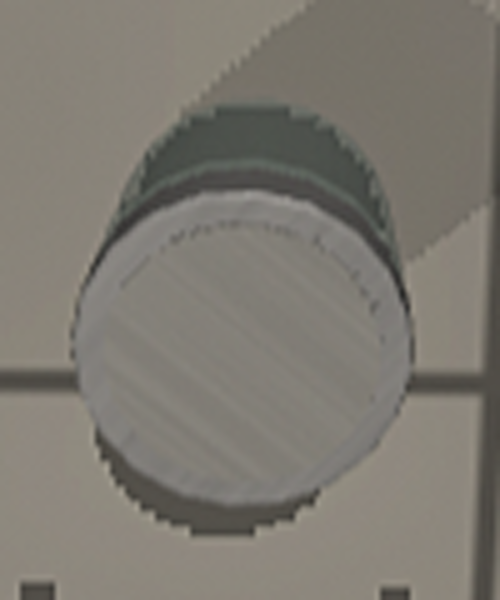

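Emit:
play_rows(increments="0.01 -0.023 -0.012 0;0.03 0 0 0;0.03 0 0 0")

```text
clock: 21.05
position: [0.4703, 0.0884, 0.127]
ee_rot: [-0.004, 0.703, 0.006, 0.711]
ft_force: [0.1, -0.5, -0.2]
grip_width: 1.001
```

```bash
python3 - <<'E'
from h import *
for i in range(4): camera("side");
o=get_obs();delta(o,[.4662,.0894,.036]);c,_=snap("wrist","w20.png",(160,100,480,400),2)
E
```

```text
pos [0.4697 0.0888 0.1279] toolx [ 0.0095  0.0027 -1.    ] jaw yaw 0.73 grip 1.003 F [ 0.1 -0.6  1.4]  tool delta [ 0.0918  0.0004 -0.0044]
```

View pics/w20.png

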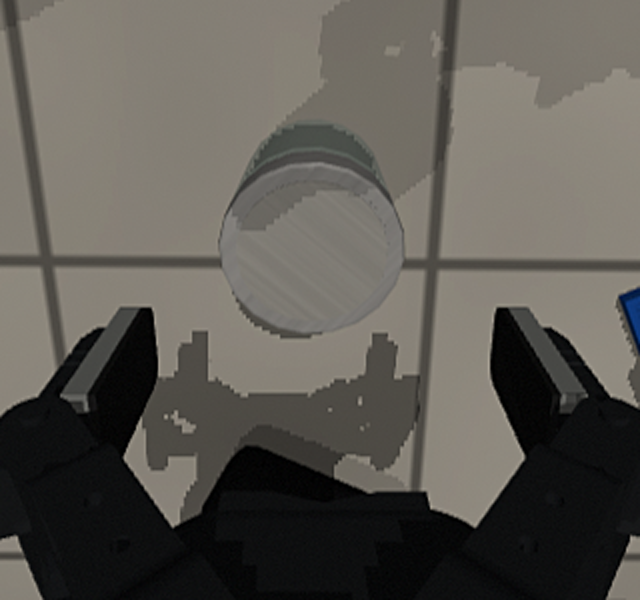

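Emit:
play_rows(increments="0.035 0 -0.005 0;0 0 0 0")

```text
clock: 21.5
position: [0.4683, 0.0899, 0.0966]
ee_rot: [-0.003, 0.701, 0.007, 0.713]
ft_force: [-1.8, 0.6, 0.2]
grip_width: 1.0
```

```bash
python3 - <<'E'
from h import *
for i in range(4): camera("side");
o=get_obs();delta(o,[.4662,.0894,.036]);c,_=snap("wrist","w21.png",(160,100,480,400),2)
E
```

```text
pos [0.4714 0.0906 0.1004] toolx [ 0.0237  0.0062 -0.9997] jaw yaw 0.77 grip 0.997 F [-0.5 -0.9 -0.5]  tool delta [ 0.0643 -0.0015 -0.0068]
```

View pics/w21.png

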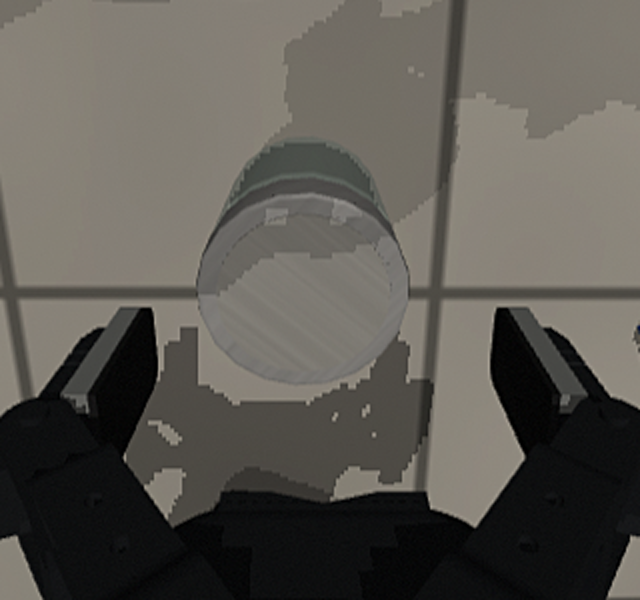

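Emit:
play_rows(increments="0.005 -0.0015 -0.008 0")

```text
clock: 21.85
position: [0.4647, 0.0893, 0.0964]
ee_rot: [-0.002, 0.698, 0.007, 0.716]
ft_force: [0.2, 0.1, 0.6]
grip_width: 1.0
```

```bash
python3 - <<'E'
from h import *
for i in range(5): camera("side");
o=get_obs();delta(o,[.4662,.0894,.036])
E
```

```text
pos [0.4634 0.0889 0.0952] toolx [ 0.0237  0.0061 -0.9997] jaw yaw 0.76 grip 1.0 F [-0.1 -0.4 -0.3]  tool delta [0.0592 0.0001 0.0014]
```

Emit:
play_rows(increments="0.045 0 0.001 0")

```text
clock: 22.2
position: [0.4697, 0.0903, 0.0544]
ee_rot: [-0.002, 0.695, 0.008, 0.719]
ft_force: [1.3, -0.3, -0.1]
grip_width: 1.0
```

```bash
python3 - <<'E'
from h import *
for i in range(5): camera("side");
o=get_obs();delta(o,[.4662,.0894,.036]);c,_=snap("wrist","w22.png",(160,100,480,400),2)
E
```

```text
pos [0.4658 0.0894 0.0512] toolx [ 0.0239  0.0063 -0.9997] jaw yaw 0.76 grip 1.001 F [0.2 0.3 0.5]  tool delta [ 0.0152 -0.0001  0.    ]
```

View pics/w22.png

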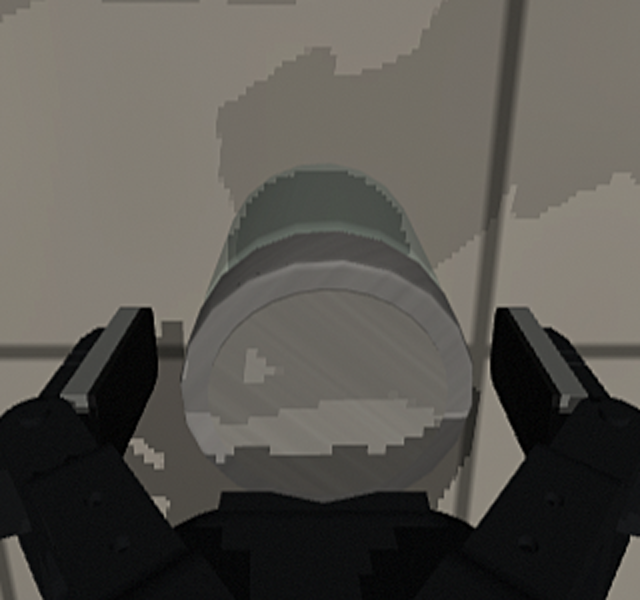

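Emit:
play_rows(increments="0.013 0 0 0")

```text
clock: 22.6
position: [0.4687, 0.09, 0.0408]
ee_rot: [-0.002, 0.696, 0.007, 0.718]
ft_force: [0.2, 0.2, -0.8]
grip_width: 1.001
```

```bash
python3 - <<'E'
from h import *
for i in range(5): camera("side");
o=get_obs();delta(o,[.4662,.0894,.036])
E
```

```text
pos [0.4666 0.0896 0.0388] toolx [ 0.0253  0.0066 -0.9997] jaw yaw 0.76 grip 0.999 F [-0.4  0.  -0.3]  tool delta [ 0.0028 -0.0002 -0.0005]
```

Emit:
play_rows(increments="0 0 0 0;0 0 0 0;0 0 0 0;0 0 0 0;0 0 0 0", hand=1, squeeze=50)

```text
clock: 23.35
position: [0.4667, 0.0896, 0.0396]
ee_rot: [-0.002, 0.698, 0.007, 0.716]
ft_force: [0.8, 0.2, 0.3]
grip_width: 0.74
```

```bash
python3 - <<'E'
from h import *
for i in range(4): camera("side");
o=get_obs();delta(o,[.3905,-.2905,.2]);c,_=snap("wrist","w23.png",(160,100,480,400),2)
E
```

```text
pos [0.4667 0.0896 0.0396] toolx [ 0.0255  0.0066 -0.9997] jaw yaw 0.76 grip 0.739 F [ 0.5 -0.  -0.8]  tool delta [-0.1648 -0.3781 -0.0771]
```

View pics/w23.png

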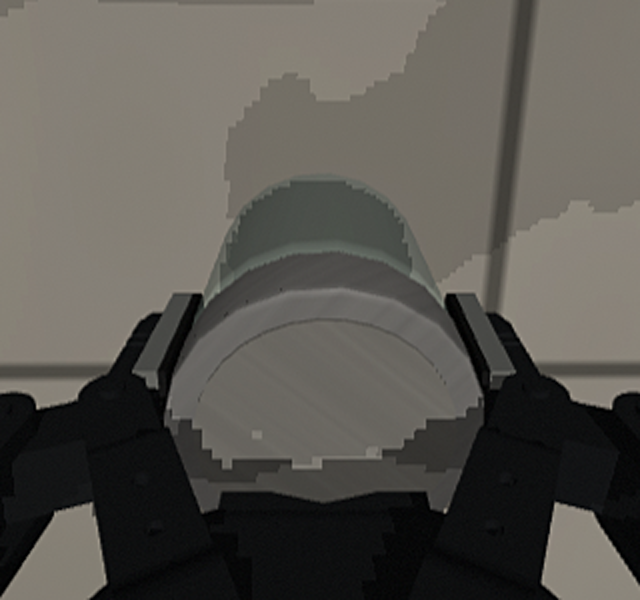

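Emit:
play_rows(increments="-0.03 0 0 0;-0.04 0 0 0;-0.045 0 0 0")

```text
clock: 23.9
position: [0.4591, 0.0877, 0.1513]
ee_rot: [-0.004, 0.703, 0.006, 0.711]
ft_force: [1.3, 0.7, -2.8]
grip_width: 0.737
```

```bash
python3 - <<'E'
from h import *
for i in range(4): camera("side");
o=get_obs();delta(o,[.3905,-.2905,.16]);snap("side","d23.png",(150,50,550,350),1.5)
E
```

```text
pos [0.4608 0.0881 0.1516] toolx [ 0.0167  0.0045 -0.9999] jaw yaw 0.77 grip 0.738 F [-0.1  0.2 -3.3]  tool delta [-0.0112 -0.3776 -0.0753]
```

View pics/d23.png

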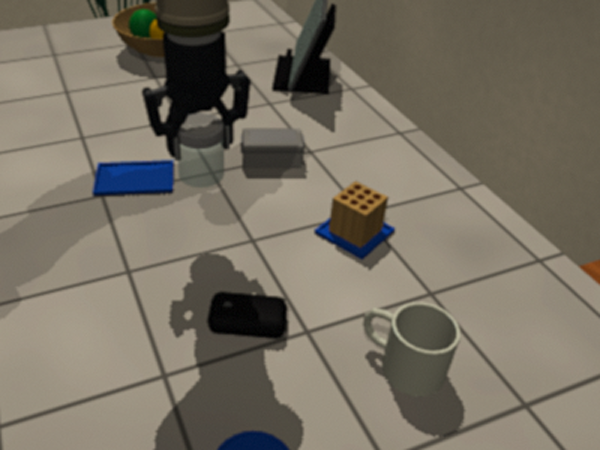

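Emit:
play_rows(increments="-0.005 -0.02 -0.004 0;0 -0.038 -0.008 0;0 -0.042 -0.008 0;0 -0.042 -0.008 0;0 -0.042 -0.008 0;0 -0.042 -0.008 0;0 -0.042 -0.008 0;0 -0.042 -0.008 0;0 -0.035 -0.008 0;0 -0.02 -0.004 0;0 -0.01 0 0")

```text
clock: 25.25
position: [0.3801, -0.2985, 0.1348]
ee_rot: [-0.004, 0.713, 0.01, 0.701]
ft_force: [0.5, 0.5, -2.0]
grip_width: 0.744
```

```bash
python3 - <<'E'
from h import *
for i in range(5): camera("side");
o=get_obs();delta(o,[.3905,-.2905,.0426]);c,_=snap("wrist","w24.png")
for k in blobs(c["img"],*BLUE):
    P=cast(c,k+0.0,0.006,o);print(k.mean(0),rect(P),cv2.minEnclosingCircle((P*1000).astype(np.float32)))
E
```

```text
pos [ 0.3824 -0.2954  0.136 ] toolx [-0.0139  0.0078 -0.9999] jaw yaw 1.4 grip 0.741 F [-0.2  0.6 -2.6]  tool delta [0.0933 0.0039 0.0095]
[[333.72586873 175.5019305 ]] [[392.2, -278.5], [64.5, 89.2], 78.7] ((389.8522644042969, -290.1571350097656), 44.69071578979492)
```

View pics/w24.png

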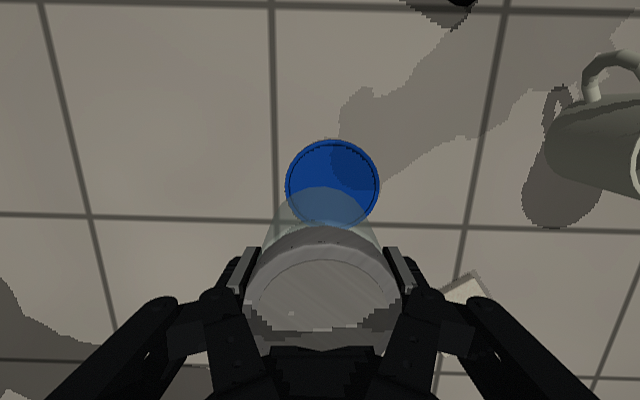

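Emit:
play_rows(increments="0.005 0.004 0.009 0;0.045 0 0 0")

```text
clock: 25.75
position: [0.3965, -0.2905, 0.09]
ee_rot: [-0.009, 0.708, 0.011, 0.706]
ft_force: [1.2, -1.0, -3.3]
grip_width: 0.738
```

```bash
python3 - <<'E'
from h import *
for i in range(5): camera("side");
o=get_obs();delta(o,[.3902,-.2903,.0426]);c,_=snap("wrist","w25.png",(200,100,440,340),2.5)
print(tool(o,cast(c,[(322,186)],o["position"][2]-.0396,o),o["position"][2]-.0396))
E
```

```text
pos [ 0.3917 -0.2905  0.0876] toolx [-0.0121  0.0069 -0.9999] jaw yaw 1.43 grip 0.735 F [ 0.5 -0.1 -2.1]  tool delta [ 0.045  -0.0001 -0.0009]
[[ 3.98195055e-02  2.98250873e-02 -4.75438547e-05]]
```

View pics/w25.png

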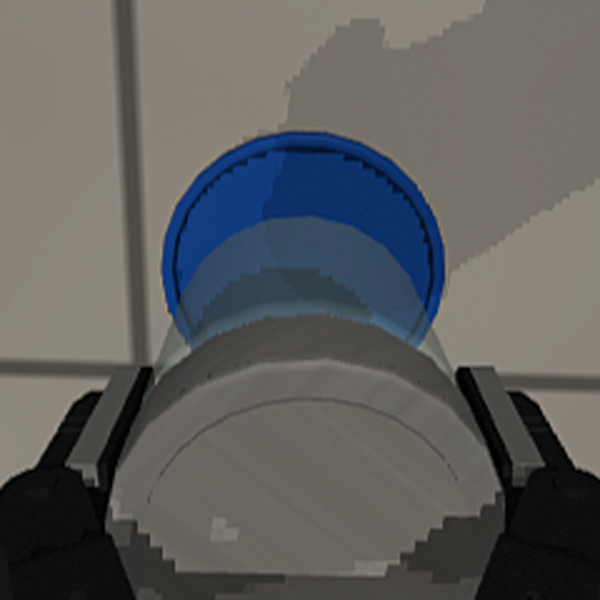

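Emit:
play_rows(increments="0.032 0.001 -0.001 0")

```text
clock: 26.15
position: [0.3944, -0.2918, 0.0605]
ee_rot: [-0.008, 0.708, 0.009, 0.706]
ft_force: [1.0, 0.7, -2.4]
grip_width: 0.739
```

```bash
python3 - <<'E'
from h import *
for i in range(5): camera("side");
o=get_obs();delta(o,[.3902,-.2893,.0426]);c,_=snap("wrist","w26.png",(200,100,440,340),2.5)
E
```

```text
pos [ 0.3913 -0.2901  0.0576] toolx [-0.0095  0.0057 -0.9999] jaw yaw 1.41 grip 0.741 F [-0.4 -0.2 -2.6]  tool delta [ 0.015   0.0007 -0.001 ]
```

View pics/w26.png

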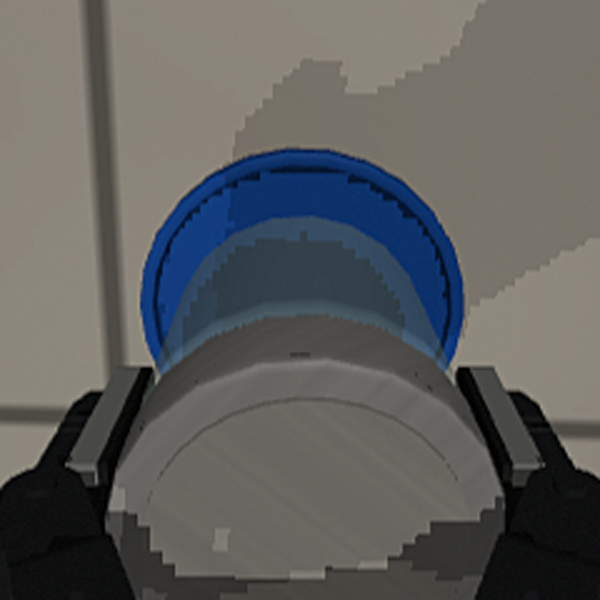

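Centred. Continue down.

Emit:
play_rows(increments="0.011 0.0005 -0.001 0")

```text
clock: 26.55
position: [0.392, -0.2906, 0.0486]
ee_rot: [-0.007, 0.709, 0.01, 0.705]
ft_force: [-0.6, -0.3, -2.4]
grip_width: 0.74
```

```bash
python3 - <<'E'
from h import *
for i in range(5): camera("side");
o=get_obs();delta(o,[.3902,-.2893,.0426])
E
```

```text
pos [ 0.3903 -0.2897  0.0468] toolx [-0.0092  0.0055 -0.9999] jaw yaw 1.41 grip 0.743 F [ 0.3 -0.2 -2.3]  tool delta [ 0.0042  0.0004 -0.0001]
```

Emit:
play_rows(increments="0.0035 0 0 0")

```text
clock: 26.9
position: [0.3907, -0.2899, 0.0437]
ee_rot: [-0.007, 0.71, 0.01, 0.704]
ft_force: [-0.7, 0.5, -3.2]
grip_width: 0.74
```

```bash
python3 - <<'E'
from h import *
for i in range(5): camera("side");
o=get_obs();delta(o,[.3902,-.2893,.0426])
E
```

```text
pos [ 0.3905 -0.2898  0.0434] toolx [-0.0088  0.0052 -0.9999] jaw yaw 1.41 grip 0.737 F [-0.1 -0.5 -1.6]  tool delta [ 0.0008  0.0005 -0.0003]
```

Emit:
play_rows(increments="0.003 0 0 0")

```text
clock: 27.25
position: [0.3909, -0.2905, 0.042]
ee_rot: [-0.007, 0.71, 0.01, 0.704]
ft_force: [-16.6, 7.8, 53.3]
grip_width: 0.738
```

```bash
python3 - <<'E'
from h import *
for i in range(5): camera("side");
o=get_obs();delta(o,[.3902,-.2893,.0426])
E
```

```text
pos [ 0.391  -0.2906  0.0419] toolx [-0.0073  0.0045 -1.    ] jaw yaw 1.38 grip 0.742 F [-6.2  0.9 19. ]  tool delta [-0.0006  0.0013 -0.0008]
```

Seated. Release and retreat.

Emit:
play_rows(increments="-0.001 0 0 0;0 0 0 0;0 0 0 0;0 0 0 0;0 0 0 0", hand=-1)

```text
clock: 28.0
position: [0.3912, -0.2907, 0.0433]
ee_rot: [-0.007, 0.709, 0.01, 0.705]
ft_force: [0.3, 0.3, 0.9]
grip_width: 1.0
```

```bash
python3 - <<'E'
from h import *
for i in range(5): camera("side");
o=get_obs();delta(o,[.3902,-.2893,.0426])
E
```

```text
pos [ 0.3912 -0.2907  0.0434] toolx [-0.0065  0.0043 -1.    ] jaw yaw 1.37 grip 0.999 F [-0.5 -0.   0.5]  tool delta [ 0.0008  0.0015 -0.001 ]
```

Emit:
play_rows(increments="-0.02 0 0 0;-0.04 0 0 0;-0.045 0 0 0;-0.045 0 0 0;-0.03 0 0 0;0 0.03 0 0")

```text
clock: 28.85
position: [0.3898, -0.2633, 0.2296]
ee_rot: [-0.005, 0.711, 0.008, 0.703]
ft_force: [0.1, 0.5, -1.2]
grip_width: 1.0
```

```bash
python3 - <<'E'
from h import *
for i in range(4): camera("side");
o=get_obs();delta(o,[.625,.28,.22]);c,_=snap("wrist","w27.png")
for k in blobs(c["img"],*BLUE):
    P=cast(c,k+0.0,0.006,o);print(k.mean(0),rect(P),cv2.minEnclosingCircle((P*1000).astype(np.float32)))
E
```

```text
pos [ 0.3888 -0.2596  0.2253] toolx [-0.016   0.0083 -0.9998] jaw yaw 1.43 grip 0.996 F [-0.2  0.2 -0.9]  tool delta [0.0061 0.5335 0.2496]
[[324.71179039 183.84279476]] [[389.1, -279.0], [88.3, 64.1], 1.7] ((389.409912109375, -290.498779296875), 44.61989212036133)
```

View pics/w27.png

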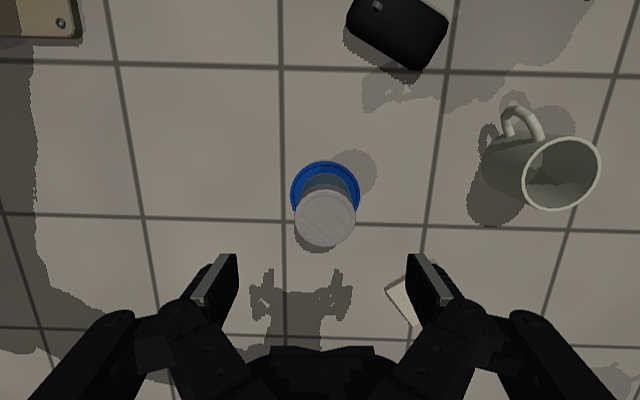

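Emit:
play_rows(increments="0 0.025 0.01 0;0 0.042 0.02 0;0 0.042 0.02 0;0 0.042 0.02 0;0 0.042 0.02 0;0 0.042 0.02 0;0 0.042 0.02 0;0 0.042 0.02 0;0 0.042 0.02 0;0 0.042 0.02 0;0 0.042 0.02 0;0 0.042 0.02 0;0 0.03 0.012 0;0 0.01 0 0")

```text
clock: 30.5
position: [0.6331, 0.2753, 0.2104]
ee_rot: [0.003, 0.718, 0.001, 0.696]
ft_force: [-0.7, 0.1, -1.0]
grip_width: 0.999
```

```bash
python3 - <<'E'
from h import *
for i in range(4): camera("side");
o=get_obs();delta(o,[.625,.29,.22]);c,_=snap("wrist","w28.png")
E
```

```text
pos [0.633  0.2703 0.2123] toolx [-0.0299  0.0031 -0.9995] jaw yaw -0.37 grip 1.002 F [-0.3 -0.4 -0.2]  tool delta [-0.0074  0.0197 -0.0084]
```

View pics/w28.png

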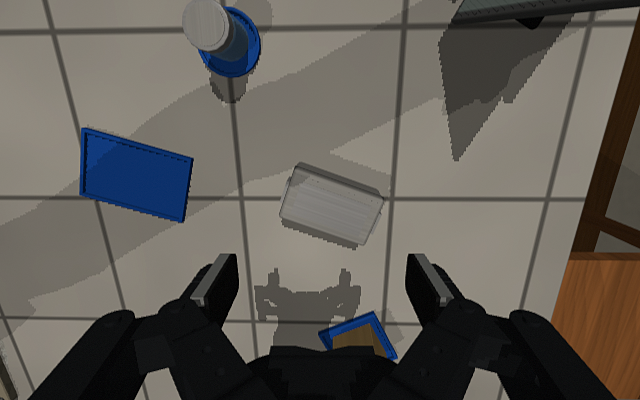

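```bash
python3 - <<'E'
from h import *
o=get_obs();c,_=snap("wrist","w29.png",(260,140,410,260),5)
k=max(blobs(c["img"],*BLUE),key=cv2.contourArea);print(rect(cast(c,k+0.,.006,o)))
for k in blobs(c["img"],*BLUE):print(k.mean(0),rect(cast(c,k+0.,.006,o)))
E
```

```text
[[395.9, 265.8], [88.5, 132.3], 73.5]
[[359.07762557 332.94520548]] [[677.4, 13.7], [89.1, 91.8], 25.7]
[[133.17251462 173.94736842]] [[395.9, 265.8], [88.5, 132.3], 73.5]
[[234.47234043  44.96595745]] [[532.5, 408.4], [66.4, 55.3], 51.3]
```

View pics/w29.png

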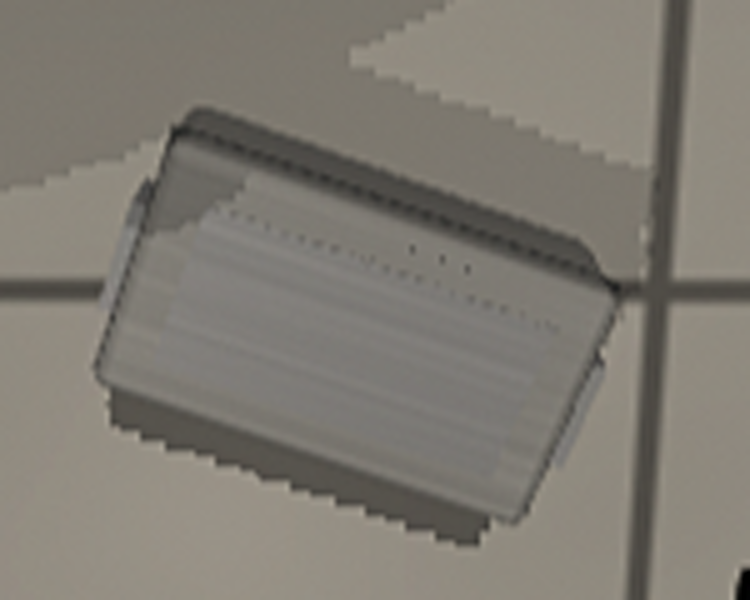

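```bash
python3 - <<'E'
from h import *
o=get_obs();c=camera("wrist")
q=np.array([(176,132),(616,290),(519,522),(98,378)])/5+[260,140]
P=cast(c,q,.048,o);e=np.roll(P,-1,0)-P
print(P.round(4),P.mean(0),np.linalg.norm(e,axis=1),np.degrees(np.arctan2(e[:,1],e[:,0])))
delta(o,[*P.mean(0),.1])
E
```

```text
[[0.6006 0.2869]
 [0.6945 0.2522]
 [0.6758 0.1967]
 [0.5813 0.2315]] [0.63804609 0.24181867] [0.10013539 0.05855164 0.10067618 0.05869225] [ -20.2775603  -108.72300135  159.80940149   70.74532396]
pos [0.6333 0.2699 0.2132] toolx [-0.0287  0.0037 -0.9996] jaw yaw -0.43 grip 1.001 F [-0.5  0.2  0.2]  tool delta [ 0.1129 -0.0284  0.0082]
```

Emit:
play_rows(increments="0 -0.028 0.008 -0.08;0 0 0 -0.14;0 0 0 -0.145;0 0 0 -0.145;0 0 0 -0.145;0 0 0 -0.145;0 0 0 -0.145;0 0 0 -0.145;0 0 0 -0.1")

```text
clock: 31.75
position: [0.6428, 0.2274, 0.2187]
ee_rot: [-0.399, 0.586, 0.408, 0.575]
ft_force: [0.6, -0.3, -0.2]
grip_width: 0.999
```

```bash
python3 - <<'E'
from h import *
for i in range(4): camera("side");
o=get_obs();delta(o,[.638,.2418,.05]);c,_=snap("wrist","w30.png");print(o["joint_pos"])
E
```

```text
pos [0.6428 0.228  0.2184] toolx [-2.080e-02  8.000e-04 -9.998e-01] jaw yaw 69.09 grip 1.0 F [0.9 0.5 0. ]  tool delta [0.1685 0.0061 0.0123]
[-0.18699174  0.50353008 -0.31905913  1.2843004   0.14400811  1.39546678
  0.70919204]
```

View pics/w30.png

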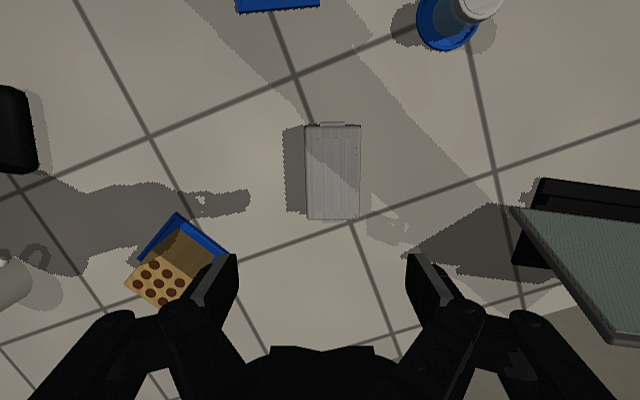

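```bash
python3 - <<'E'
from h import *
o=get_obs();c,_=snap("wrist","w31.png",(270,110,400,230),5)
q=np.array([(305,126),(361,125.5),(359,219),(306.5,219)])
P=cast(c,q,.048,o);e=np.roll(P,-1,0)-P
print(P.mean(0),np.linalg.norm(e,axis=1),np.degrees(np.arctan2(e[:,1],e[:,0])))
delta(o,[*P.mean(0),.05])
E
```

```text
[0.63621053 0.24131951] [0.05735785 0.10217374 0.05911971 0.10179869] [  69.63373258  -19.88982208 -110.73028035  159.12096086]
pos [0.6427 0.2283 0.2183] toolx [-2.090e-02  9.000e-04 -9.998e-01] jaw yaw 69.12 grip 1.001 F [ 0.6 -0.8  0.1]  tool delta [0.1684 0.0074 0.0109]
```

View pics/w31.png

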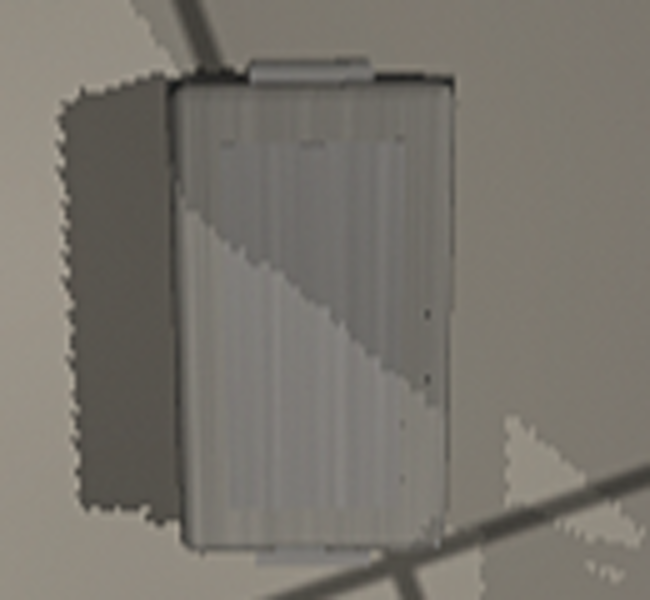

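Emit:
play_rows(increments="0.03 0.0065 0.012 -0.02;0.045 0 0 0;0.03 0 0 0")

```text
clock: 32.35
position: [0.642, 0.2436, 0.1168]
ee_rot: [-0.402, 0.581, 0.409, 0.577]
ft_force: [-0.0, -1.0, -0.1]
grip_width: 0.995
```

```bash
python3 - <<'E'
from h import *
for i in range(5): camera("side");
o=get_obs();delta(o,[.637,.2416,.022]);c,_=snap("wrist","w32.png",(180,100,460,400),2)
E
```

```text
pos [0.6435 0.2444 0.1212] toolx [-0.0072  0.0063 -1.    ] jaw yaw 70.02 grip 0.999 F [1.2 0.3 0.7]  tool delta [ 0.0992  0.0043 -0.0052]
```

View pics/w32.png

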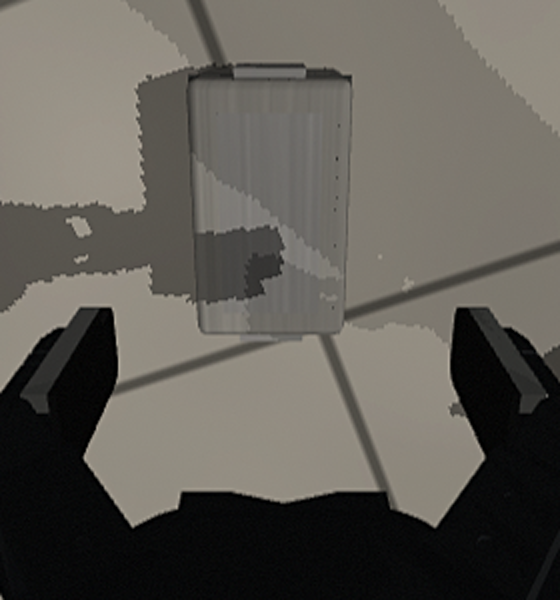

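```bash
python3 - <<'E'
from h import *
o=get_obs();c=camera("wrist")
q=np.array([(188,80),(352,79),(344,333),(199,333)])/2+[180,100]
P=cast(c,q,.048,o);e=np.roll(P,-1,0)-P
print(P.mean(0),np.linalg.norm(e,axis=1),np.degrees(np.arctan2(e[:,1],e[:,0])))
delta(o,[*P.mean(0),.022])
E
```

```text
[0.63719412 0.24102051] [0.05818843 0.10205595 0.05910017 0.10159636] [  70.34099474  -19.76566921 -110.11017238  159.72068657]
pos [0.6438 0.2445 0.1217] toolx [-0.0062  0.0067 -1.    ] jaw yaw 70.03 grip 1.003 F [-0.2 -0.1  0.3]  tool delta [ 0.0997  0.0042 -0.0059]
```

Emit:
play_rows(increments="0.035 0.0045 -0.005 0")

```text
clock: 32.8
position: [0.6417, 0.2434, 0.0931]
ee_rot: [-0.403, 0.576, 0.408, 0.583]
ft_force: [0.8, 1.1, 0.1]
grip_width: 0.997
```

```bash
python3 - <<'E'
from h import *
for i in range(6): camera("side");
o=get_obs();delta(o,[.637,.2416,.022])
E
```

```text
pos [0.6387 0.242  0.0888] toolx [-0.0038  0.0077 -1.    ] jaw yaw 70.02 grip 1.002 F [ 0.6  0.  -0.4]  tool delta [ 0.0668  0.001  -0.0013]
```

Emit:
play_rows(increments="0.045 0.001 -0.002 0")

```text
clock: 33.2
position: [0.642, 0.2432, 0.0513]
ee_rot: [-0.404, 0.574, 0.408, 0.584]
ft_force: [1.1, 1.2, -0.0]
grip_width: 0.997
```

```bash
python3 - <<'E'
from h import *
for i in range(6): camera("side");
o=get_obs();delta(o,[.637,.2413,.022]);snap("wrist","w33.png",(180,100,460,400),2)
E
```

```text
pos [0.638  0.2414 0.0461] toolx [-0.0014  0.0088 -1.    ] jaw yaw 70.02 grip 0.998 F [ 0.  -0.2  0.1]  tool delta [ 0.0241  0.0008 -0.0006]
```

View pics/w33.png

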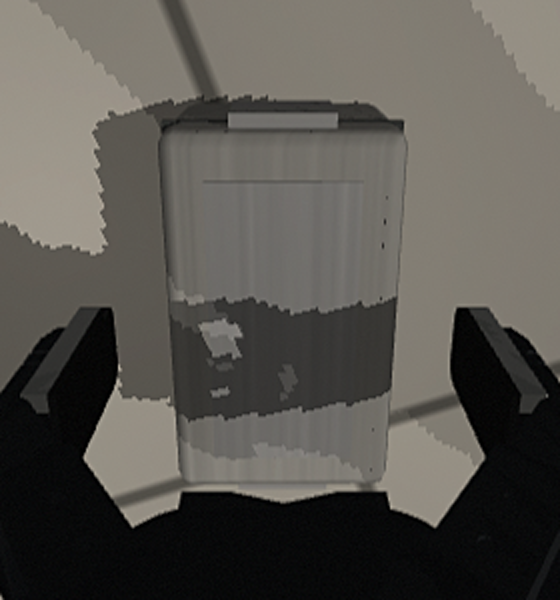

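Centred. Down 24 mm and grip.

Emit:
play_rows(increments="0.023 0.001 -0.001 0")

```text
clock: 33.65
position: [0.6398, 0.2423, 0.0278]
ee_rot: [-0.403, 0.575, 0.408, 0.583]
ft_force: [-0.1, -0.1, 0.5]
grip_width: 0.999
```

```bash
python3 - <<'E'
from h import *
for i in range(6): camera("side");
o=get_obs();delta(o,[.637,.2413,.022])
E
```

```text
pos [0.6374 0.2413 0.0245] toolx [ 2.0e-04  9.5e-03 -1.0e+00] jaw yaw 70.01 grip 0.997 F [-0.1 -0.6  1. ]  tool delta [ 0.0025  0.0004 -0.0002]
```

Emit:
play_rows(increments="0 0 0 0;0 0 0 0;0 0 0 0;0 0 0 0;0 0 0 0", hand=1, squeeze=60)

```text
clock: 34.45
position: [0.6383, 0.2417, 0.0269]
ee_rot: [-0.403, 0.576, 0.408, 0.582]
ft_force: [0.3, 0.0, -2.1]
grip_width: 0.69
```

```bash
python3 - <<'E'
from h import *
for i in range(4): camera("side");
o=get_obs();delta(o,[.637,.2413,.022]);snap("wrist","w34.png",(180,100,460,400),2)
E
```

```text
pos [0.6383 0.2416 0.0268] toolx [ 0.0023  0.0102 -0.9999] jaw yaw 70.0 grip 0.688 F [ 0.3  0.3 -2.4]  tool delta [ 0.0048  0.0011 -0.0008]
```

View pics/w34.png

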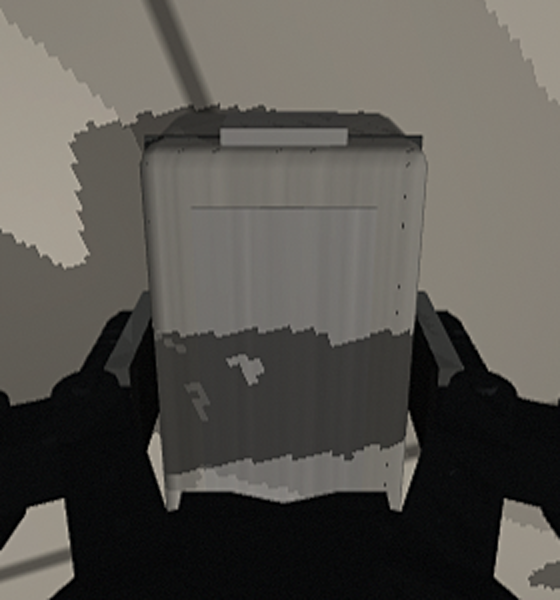

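Emit:
play_rows(increments="-0.02 0 0 0;-0.04 0 0 -0.03;-0.045 0 0 -0.03;-0.03 0.03 -0.008 0;0 0.045 -0.012 0;0 0.045 -0.012 0;0 0.035 -0.008 0;0 0.02 -0.004 0")

```text
clock: 35.5
position: [0.4533, 0.2465, 0.1654]
ee_rot: [-0.42, 0.564, 0.425, 0.57]
ft_force: [-0.5, 1.6, -2.6]
grip_width: 0.689
```

```bash
python3 - <<'E'
from h import *
for i in range(5): camera("side");
o=get_obs();delta(o,[.3958,.2663,.15]);c,_=snap("wrist","w35.png");print(o["joint_pos"])
for k in blobs(c["img"],*BLUE):
    P=cast(c,k+0.0,0.006,o);print(k.mean(0),rect(P))
snap("side","d35.png",(150,50,450,250),2)
E
```

```text
pos [0.4567 0.246  0.1653] toolx [ 0.0029  0.0099 -0.9999] jaw yaw 73.29 grip 0.692 F [-0.1 -0.1 -2.2]  tool delta [0.0154 0.0642 0.0018]
[-0.19227894  0.17943489 -0.42271939  1.82273466  0.07333245  1.14789222
  0.6405308 ]
[[197.08333333 364.07291667]] [[640.7, 16.3], [58.9, 35.4], 88.4]
[[483.53846154 197.75113122]] [[524.2, 408.0], [60.9, 65.9], 47.8]
[[322.80203046 100.72588832]] [[381.5, 270.2], [86.4, 99.7], 73.5]
```

View pics/w35.png

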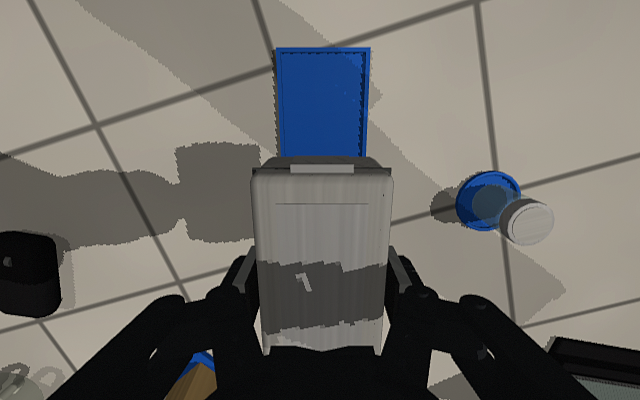

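View pics/d35.png

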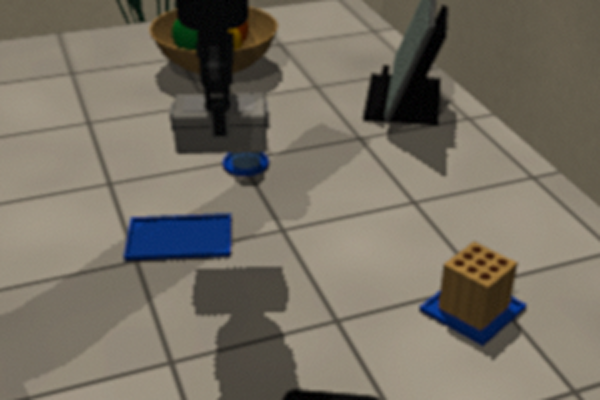

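```bash
python3 - <<'E'
from h import *
o=get_obs();c,_=snap("wrist","w36.png",(240,30,410,190),4)
P=cast(c,[(275,48),(369.7,47.5)],.007,o);t=tool(o,P,.007);print(t.round(4),"yaw err deg",np.degrees(np.arctan2(t[1,1]-t[0,1],t[1,2]-t[0,2])))
print("centre tool y,z",t[:,1].mean()-.065,t[:,2].mean())
zt=o["position"][2]-.0268+.048
B=tool(o,cast(c,[(251,171),(392.5,171)],zt,o),zt);print("tin",B.round(4),B[:,1].mean()-.052)
E
```

```text
[[ 0.1577  0.1278 -0.0433]
 [ 0.1585  0.1283  0.0425]] yaw err deg 0.3595677827038636
centre tool y,z 0.06306397930782942 -0.0003931638920496479
tin [[-0.0214  0.054  -0.0292]
 [-0.0209  0.0539  0.0273]] 0.001955293044185187
```

View pics/w36.png

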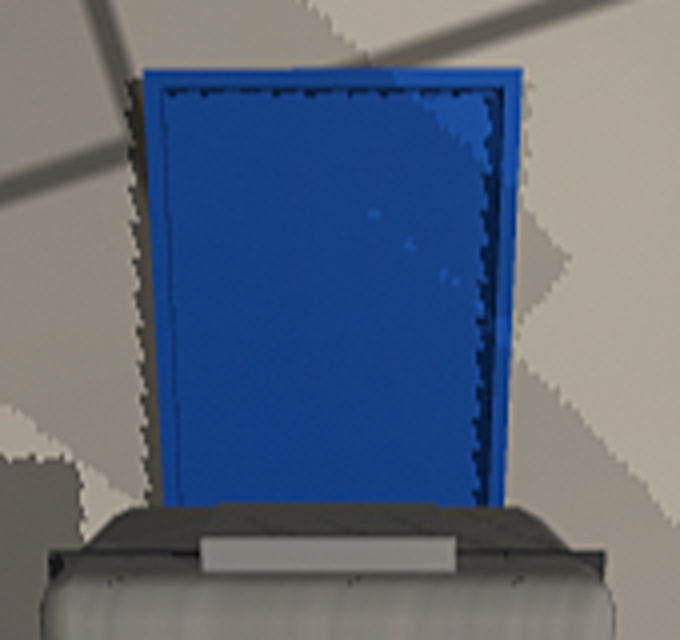

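Emit:
play_rows(increments="0 0.035 0 0;0.01 0.027 0.001 0;0.04 0 0 0")

```text
clock: 36.2
position: [0.401, 0.2675, 0.1178]
ee_rot: [-0.418, 0.563, 0.423, 0.574]
ft_force: [1.0, -0.2, -2.0]
grip_width: 0.69
```

```bash
python3 - <<'E'
from h import *
for i in range(5): camera("side");
o=get_obs();delta(o,[.3972,.2659,.03]);c,_=snap("wrist","w37.png",(160,60,480,340),2.2)
snap("side","d37.png",(180,50,380,220),4)
E
```

```text
pos [0.4018 0.2647 0.1163] toolx [ 0.0033  0.0121 -0.9999] jaw yaw 72.83 grip 0.69 F [ 0.5 -0.6 -2.1]  tool delta [ 0.0863  0.0048 -0.0013]
```

View pics/w37.png

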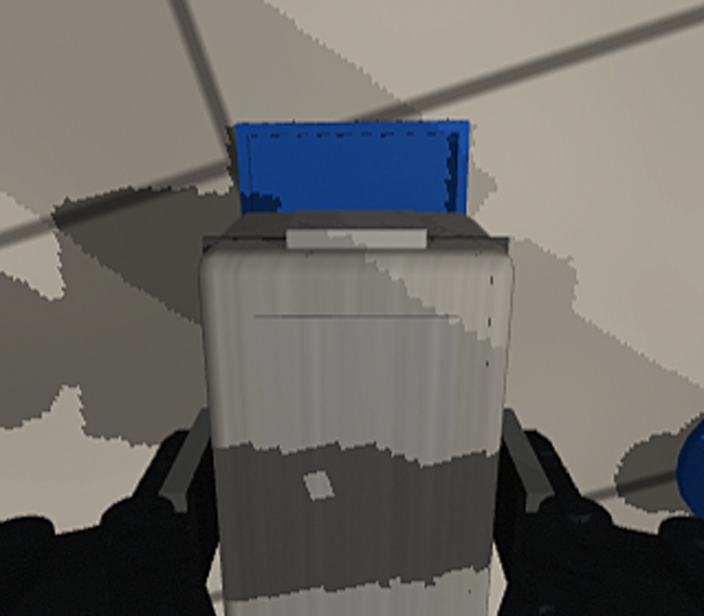

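View pics/d37.png

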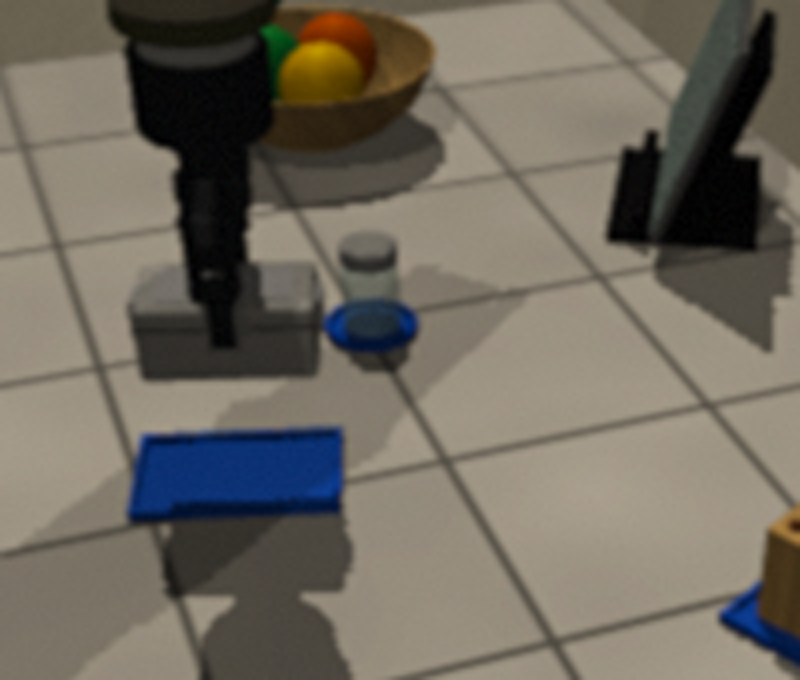

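Good. Correct and descend in settled single rows.

Emit:
play_rows(increments="0.04 0.005 -0.001 -0.012")

```text
clock: 36.65
position: [0.4018, 0.2682, 0.0815]
ee_rot: [-0.42, 0.559, 0.425, 0.575]
ft_force: [1.6, 0.6, -2.5]
grip_width: 0.689
```

```bash
python3 - <<'E'
from h import *
for i in range(6): camera("side");
o=get_obs();delta(o,[.3972,.2659,.03]);c,_=snap("wrist","w38.png",(160,60,480,340),2.2)
E
```

```text
pos [0.3984 0.2665 0.0784] toolx [ 0.0065  0.0139 -0.9999] jaw yaw 73.48 grip 0.691 F [ 0.  -0.5 -2.3]  tool delta [ 0.0484  0.001  -0.0016]
```

View pics/w38.png

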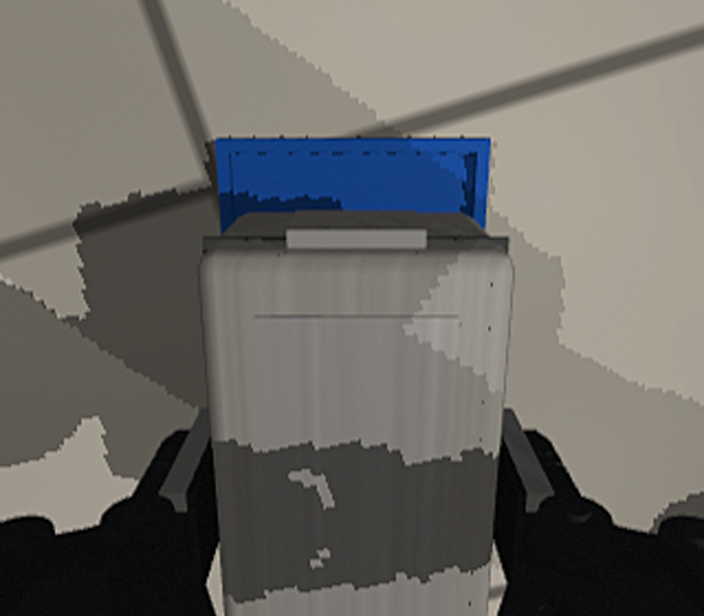

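Emit:
play_rows(increments="0.033 0.001 -0.0015 0")

```text
clock: 37.1
position: [0.4008, 0.268, 0.0496]
ee_rot: [-0.421, 0.559, 0.425, 0.575]
ft_force: [0.7, 0.8, -2.7]
grip_width: 0.693
```

```bash
python3 - <<'E'
from h import *
for i in range(6): camera("side");
o=get_obs();delta(o,[.3972,.2659,.03]);c,_=snap("wrist","w39.png",(160,60,480,340),2.2)
P=cast(c,[(160+207/2.2,60+151/2.2),(160+501/2.2,60+151/2.2)],.007,o);t=tool(o,P,.007);print(t[:,1:].round(4),t[:,1].mean()-.065)
E
```

```text
pos [0.3979 0.2664 0.0468] toolx [ 0.0082  0.0149 -0.9999] jaw yaw 73.49 grip 0.688 F [ 0.1  0.1 -1.8]  tool delta [ 0.0168  0.0006 -0.0009]
[[ 0.0658 -0.0405]
 [ 0.0657  0.0378]] 0.0007506790398097984
```

View pics/w39.png

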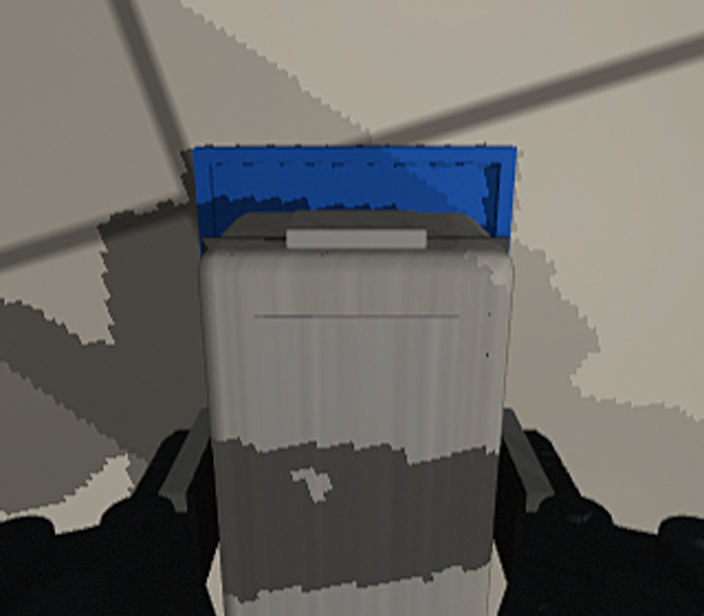

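Emit:
play_rows(increments="0.012 0.0005 -0.001 0")

```text
clock: 37.55
position: [0.3988, 0.2667, 0.0365]
ee_rot: [-0.421, 0.56, 0.425, 0.574]
ft_force: [-0.2, -0.5, -1.7]
grip_width: 0.69
```

```bash
python3 - <<'E'
from h import *
for i in range(6): camera("side");
o=get_obs();delta(o,[.3972,.2659,.03])
E
```

```text
pos [0.3973 0.2657 0.0348] toolx [ 0.0083  0.0149 -0.9999] jaw yaw 73.49 grip 0.689 F [ 0.7  1.2 -2.8]  tool delta [0.0048 0.0001 0.0001]
```

Emit:
play_rows(increments="0.0035 0.0005 -0.0005 0")

```text
clock: 37.95
position: [0.3971, 0.2658, 0.0317]
ee_rot: [-0.421, 0.561, 0.425, 0.573]
ft_force: [-0.5, 0.8, -2.6]
grip_width: 0.692
```

```bash
python3 - <<'E'
from h import *
for i in range(6): camera("side");
o=get_obs();delta(o,[.3972,.2659,.03]);c,_=snap("wrist","w40.png",(160,60,480,340),2.2)
snap("side","d40.png",(180,80,330,220),5)
E
```

```text
pos [0.3967 0.2655 0.0313] toolx [ 0.0084  0.015  -0.9999] jaw yaw 73.49 grip 0.688 F [-0.5 -0.2 -2.2]  tool delta [ 0.0014 -0.0003  0.0005]
```

View pics/w40.png

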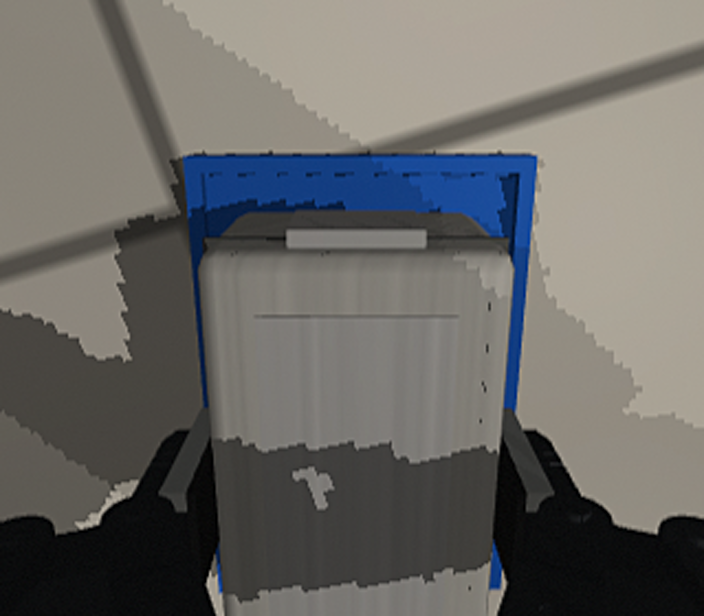

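View pics/d40.png

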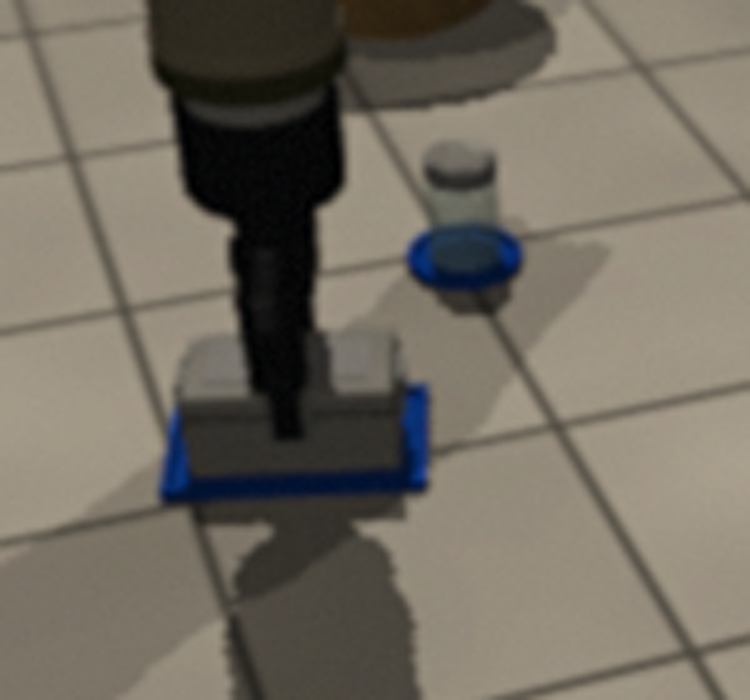

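Emit:
play_rows(increments="0.002 0 0 0")

```text
clock: 38.45
position: [0.3971, 0.2657, 0.0297]
ee_rot: [-0.421, 0.561, 0.425, 0.572]
ft_force: [-0.2, -3.8, 21.4]
grip_width: 0.69
```

```bash
python3 - <<'E'
from h import *
for i in range(6): camera("side");
o=get_obs();delta(o,[.3972,.2659,.03])
E
```

```text
pos [0.3971 0.2657 0.0297] toolx [ 0.009   0.0151 -0.9998] jaw yaw 73.48 grip 0.691 F [-1.1 -1.4  4.8]  tool delta [-0.0003 -0.0001  0.0003]
```

Emit:
play_rows(increments="0.002 0 0 0")

```text
clock: 38.85
position: [0.3972, 0.2657, 0.0295]
ee_rot: [-0.421, 0.561, 0.425, 0.572]
ft_force: [-16.3, -10.4, 54.8]
grip_width: 0.693
```

```bash
python3 - <<'E'
from h import *
for i in range(6): camera("side");
o=get_obs();delta(o,[.3972,.2659,.03])
E
```

```text
pos [0.3972 0.2657 0.0296] toolx [ 0.0093  0.0139 -0.9999] jaw yaw 73.48 grip 0.689 F [-10.   -7.   31.5]  tool delta [-0.0004  0.      0.0002]
```

Emit:
play_rows(increments="-0.001 0 0 0;0 0 0 0;0 0 0 0;0 0 0 0;0 0 0 0", hand=-1)

```text
clock: 39.65
position: [0.3976, 0.2662, 0.0309]
ee_rot: [-0.421, 0.56, 0.425, 0.573]
ft_force: [1.2, -0.1, -0.0]
grip_width: 1.0
```

```bash
python3 - <<'E'
from h import *
for i in range(5): camera("side");
o=get_obs();delta(o,[.3972,.2659,.03])
E
```

```text
pos [0.3977 0.2662 0.0311] toolx [ 0.0109  0.0151 -0.9998] jaw yaw 73.49 grip 0.998 F [-0.   0.1 -0.1]  tool delta [ 0.0011  0.0004 -0.0005]
```

Emit:
play_rows(increments="-0.02 0 0 0;-0.04 0 0 0;-0.045 0 0 0;-0.045 0 0 0;-0.03 0 0 0;0 -0.03 0 0;0 -0.04 0 0")

```text
clock: 40.6
position: [0.46, 0.2456, 0.2194]
ee_rot: [-0.423, 0.559, 0.427, 0.571]
ft_force: [0.7, 0.3, 0.7]
grip_width: 1.002
```

```bash
python3 - <<'E'
from h import *
for i in range(5): camera("side");
o=get_obs();delta(o,[.3972,.2659,.03]);snap("wrist","w41.png")
snap("side","d41.png",(180,50,480,400),1.7);snap("scene","s41.png",(120,120,460,270),2.3)
E
```

```text
pos [0.4591 0.2452 0.2174] toolx [ 0.0067  0.0142 -0.9999] jaw yaw 73.82 grip 0.999 F [ 0.2  0.8 -0.4]  tool delta [ 0.1873  0.0656 -0.0003]
```

View pics/w41.png

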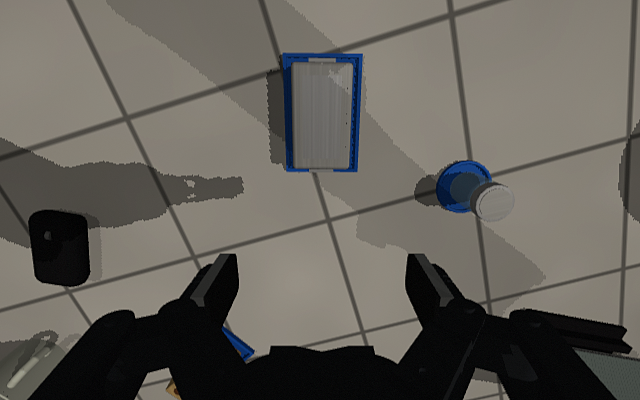

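View pics/d41.png

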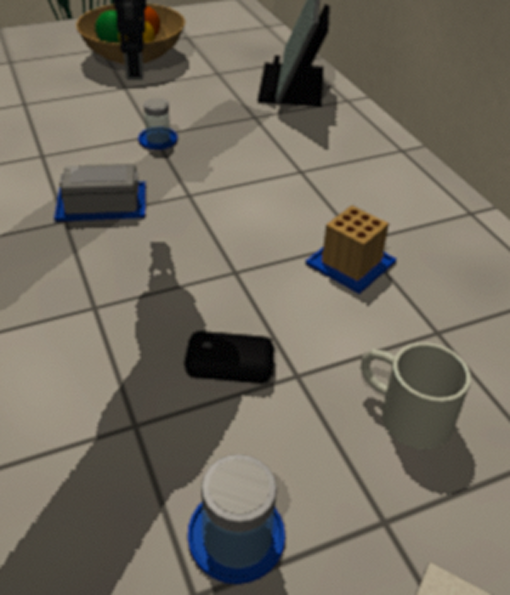

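View pics/s41.png

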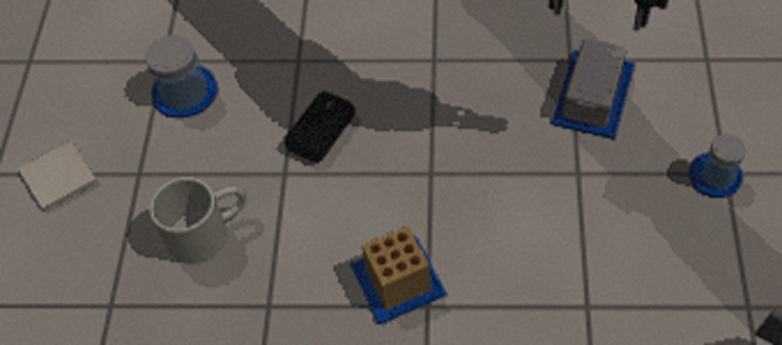

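```bash
python3 - <<'E'
from h import *
c=camera("scene");d=camera("side");o=get_obs();w=camera("wrist")
S=lambda u,v:(120+u/2.3,120+v/2.3)
D=lambda u,v:(180+u/1.7,50+v/1.7)
for n,s,dd,z in[("spice",S(727,149),D(157,106),.067),("glass",S(172,53),D(239,485),.083),("block",S(398.5,252),D(356,222.5),.067),("mug",S(184,200),D(431,370),.08)]:
    print(n,cast(c,s,z).round(4),cast(d,dd,z).round(4))
P=cast(w,[(290,62.5),(354,62),(351.5,168),(293.5,168)],.051,o);print("tin",P.mean(0),np.degrees(np.arctan2(*(P[3]-P[0])[::-1])),np.degrees(np.arctan2(*(P[2]-P[1])[::-1])))
T=cast(w,[(282,54),(362.5,54),(359,172.5),(286.5,172.5)],.007,o);print("triv",T.mean(0),np.linalg.norm(T[0]-T[3]),np.linalg.norm(T[0]-T[1]),np.degrees(np.arctan2(*(T[3]-T[0])[::-1])))
print("spice wrist",cast(w,[(494,202)],.067,o))
E
```

```text
spice [[0.534  0.4167]] [[0.5265 0.404 ]]
glass [[ 0.3928 -0.2832]] [[ 0.3891 -0.2896]]
block [[0.6779 0.021 ]] [[0.6763 0.0146]]
mug [[ 0.6157 -0.2335]] [[ 0.6162 -0.239 ]]
tin [0.39653698 0.26571827] -16.00797644659542 -15.631823975924437
triv [0.39760791 0.26655959] 0.12995860995196667 0.08654600082239744 -16.179052121882165
spice wrist [[0.52743605 0.41489528]]
```

```bash
python3 - <<'E'
from h import *
print(workorder.hand_in(), get_obs()["clock"])
E
```

```text
the job is handed in; nothing more can be done
the job is handed in; nothing more can be done
```

All four things now stand on their own trivets, and I handed the job in at about 41 s of the 120 s. I moved the spice jar first, then the pen block, the glass jar and the lunch tin. The hand-in reports no verdict, so what follows rests on my own last checks.

| Thing | Distance from trivet centre | Notes |
|---|---|---|
| Lunch tin | about 1.5 mm | about 0.5° off its trivet's sides |
| Glass jar | about 3–4 mm | |
| Spice jar | about 3 mm | |
| Pen block | about 5 mm | jaws within about 0.5° of its trivet's sides at release; angle not measured again afterwards |

- **Appearance:** all four look upright and inside their rims. The gripper is open and clear, about 0.2 m up.
- **Mug and mouse:** the mug measures within about 5 mm of its start, which is camera error. I judged the mouse only by eye in the pictures.
- **Disagreement:** the scene and side cameras differ by 4 to 15 mm on the same points, so the jar and block distances could be off by a few mm. The wrist camera falls between them where it could see (not the glass jar or block at the end). The spice jar's side-camera reading alone is 8 mm from its trivet centre.
- **Not smooth everywhere:** the glass jar and the tin were each pressed down with a brief 50–55 N at the wrist when set down. The tool also tilted up to about 2.5° during some moves, most at the spice jar's grasp. Nothing slipped or dropped.

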